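Cock the impact tester and load a test bar

ROBOT

A 7-joint arm with a two-finger parallel gripper is mounted at the origin on a cart in front of the work surface, level with it; the furniture and walls round the work are solid. World frame = base frame: x ahead of the robot, y to its left, z up, the work surface at z = 0. Lengths are in m, angles in rad, forces in N, time in s.
With the tool pointing down it reaches from about 0.425 to 0.95 m from the base axis. Payload 16.7 kg.
Tool frame: the origin (TCP) lies at the very end of the fingers, on their centre line; the grasp point (between the pads) lies behind it (manip.hold_point_z is the z of the grasp point in the tool frame, in m); z points along the fingers, y is the direction in which the jaws open and shut (so a half turn about z gives the same grasp; the last joint's range is limited). The gripper opens to 94 mm and grips with 3 to 60 N. Pads are 16 mm wide; open, the fingers measure 119 mm over their backs; the gripper's body (75 mm by 177 mm) begins 78 mm behind the grasp point.
Start: joints at [-1.298, 0.426, 0.074, 1.606, -0.034, 1.111, -0.067], TCP at [0.277, 0.616, 0.179] pointing down, gripper open.
Joint ranges: [-2.85, 2.85], [-0.5, 2.14], [-1.23, 1.37], [0.21, 2.46], [-1.02, 4.16], [0.16, 2.05], [-2.73, 2.73]. Speed limits (rad/s): [1.89, 1.89, 2.39, 2.39, 3.01, 3.01, 3.01].

INTERFACE

Orientations are given as a rotation vector (axis times angle).
In Python, from workcell import manip, imaging, recognise gives the robot as it stands.
- The arm moves only by the tool move_arm, never from a script. Its argument "steps" is a list of rows, each a list of 2 entries, a list of its own where there are three numbers: the shift along the tool's x, y, z in m, then the turn, a rotation vector about the tool's x, y, z in rad. A call has 1 to 5 rows; each row shifts and turns the commanded pose from where the row before left it, along the tool's axes as they then stand; what a row does not reach is not made up. A row lasts 1/12 s, in which the tool goes at most 41.7 mm and 7.16 degrees, less where a joint would pass 70% of its speed; a pose out of reach is approached as far as the arm can. A call with a gripper value outside its range is refused whole. "grip" is the finger opening in m, from 0 to 0.094, set as the call begins (left out, the last holds). The fingers move at their own pace and stop on an object; "newtons" is the grip in N (left out, the last holds). Time passes only in rows, so rows that do not move let the fingers close. It gives the time, the measured TCP pose, the force and the opening at its end, in the units of the state.
- manip.get_state(): the state, without advancing time (a new reading comes with each control period).
- imaging.read_camera(name): name is "scene" or "top"; returns the picture (384x512x3 uint8, blue, green, red); there is no depth.
- imaging.calibration(name): a dict with "fx", "fy", "cx", "cy" (pixels), "position" and "attitude" of the camera in the world. Camera axes: x right, y down, z forward; pixel columns grow to the right and rows downward; lengths in m; the calibration is good to about 2 mm. A picture is of the moment at which its call begins. calibration takes no time and is no camera call.
- manip.sign_off(): hands the job in, once; it reports no verdict.
Trained networks look in the newest picture that a camera, given by its name, has taken for a name from the list of things; names that differ only in an ending like _2 or _b are one class to them, and where a whole thing is asked for, a point or a joint stands for the part that bears it (a point fixed in the world has none). Each returns a list of dicts, best first, with "conf" (0 to 1); they miss things now and then, are a little off and sometimes report something else, mostly with a low value. They report only what shows in the picture. A call takes as long as a camera call. They do not tell look-alikes from the thing itself.
- recognise(thing, camera): "at" ([column, row] in pixels, amid what is visible of it).
The state is a dict: "time_s": time; "joint_positions": joint angles; "qd": joint speeds; "joint_efforts": joint torques, N m; "tool_pos": TCP position; "tcp_rot": TCP orientation; "contact_force": force on the tool from outside, world axes, zero at the start; "wrist_torque": the same for the moment, N m; "finger_gap": opening from 0.0 (shut) to 1.0 (fully open).
Only numpy, scipy, OpenCV 4.12 (cv2) and the standard library are available. Lean on these libraries where they do the work, as an engineer would, in place of code of your own. Each camera call takes 0.05 s, during which the arm holds its last target.

TASK

Get the little impact tester ready for the next shot: draw its spring arm back by the black knob until it is past the spring catch, ease it gently back onto the catch and let go, without ramming the buffer and without letting the arm fly. Then gently lay the fired-clay test bar on the tester's two ledges, centred across the gap and with its side flat against both anvils, leaving the arm cocked and the spring clamp undisturbed.

Things in the scene. Friction and masses are not known exactly. Their poses are not given: they have to be found in the camera images.
- impact_tester: Impact tester, fixed to the table: blue-grey T-shaped base, top 14 mm above the table, reaching 167 mm to -x of the origin and 120 mm to either side in y. Origin on the vertical pivot axis of the striker arm, at table height; z up. In this frame the arm at rest points along (-0.866, 0.5). All of it is under 80 mm high. Close behind stands a 0.4 m tall light box (world x over 0.61, y under -0.02).
- striker_arm (a joint): Striker arm angle in rad: 0 at rest, grows as it is drawn back, counter-clockwise seen from above. Pivot spring: 3.6 N at the knob at rest, 8.5 N at 1.1 rad. Arm 16 mm wide, from 40 to 50 mm above the table. A steel striker hangs under it, 95 mm from the pivot; at rest it stands in the gap between the anvils, where the bar belongs. A 5 mm catch pin hangs under the knob, down to 33 mm.
- knob (a point): Upright round black knob on the arm, 17 mm in diameter, from 53 to 79 mm above the table, 140 mm from the pivot axis; this point is on the knob's axis, 68 mm above the table. The knob does not turn on the arm; fingers may turn round it.
- quadrant (a point): Mid-point of the flat aluminium quadrant below the knob's path. Somewhere on it a steel catch block is clamped, so that the arm is held at 0.93 to 1.27 rad; the setting is not reported: feel it or look. In the last 12 mm at the knob the pin presses down a bevelled spring nose (up to 3 N more pull), which snaps up behind the pin within 1 mm past the holding place. Eased back, the arm rests on it.
- pivot (a point): Top of the pivot. The catch block also carries a sprung rubber buffer: 4 mm (at the knob) past the holding place the arm meets it, and each further mm adds about 6 N at the knob; 3 mm more is ramming. The catch is a hair trigger: a light press (2 N) down on its red tab, outside the knob's path 36 mm above the table, 145 to 165 mm from the pivot, fires the arm. Once caught, the knob has no pull.
- anvils: Two anvil posts with ledges. Origin: centre of a seated bar, 26 mm above the table; x along the bar, away from the pivot; y level, to the open side from which the striker comes; z up. Posts 12 mm wide at x = -26 and 26 mm (gap 40 mm, open for a finger), faces at y = -6 mm, tops at z = 12 mm. Ledges before them, top at z = -6 mm, to y = 11 mm. Base in the gap at z = -12 mm.
- test_bar: Fired-clay (terracotta) test bar, 60 x 12 x 12 mm, 30 g, lying on the table left of the tester, behind a blue bench vice (96 mm high, up to world x = 0.47). Origin at its centre, x along its length. Two broken halves of an older bar in a white lid farther left are not wanted.
- spring_clamp: Black spring clamp with orange tips, 103 x 46 x 17 mm, lying loose on the table at the left; leave it alone. Origin at the middle of its underside.
Mind the look-alikes: they are no part of the job. Leave any green or turquoise look-alike of the test_bar alone.

How it is judged:
On the way, in this order (a step that is already met when the one before it is completed fails the run):
1. the arm is drawn back and rests on its catch, let go (value of joint striker_arm above 0.85 rad and contact force between the fingers and striker_arm below 0.1 N and velocity of joint striker_arm above -0.05 rad/s), for 0.3 s.
2. the test bar lies on the ledges against both anvils (x of test_bar in the frame of anvils between -0.005 and 0.005 m and y of test_bar in the frame of anvils between -0.003 and 0.002 m and z of test_bar in the frame of anvils between -0.003 and 0.002 m and angle between the x axis of test_bar and the x axis of anvils, either way round below 0.06 rad), for 0.2 s.
At the end, for the whole second after the job is handed in: The striker arm stands cocked on its catch (beyond 0.85 rad), and the test bar lies at rest on both ledges: its centre within 5 mm of the middle of the gap, its side within 2 mm of both anvil faces, flat on the ledges within 2 mm, along the anvils within 0.06 rad (all of step 2 and value of joint striker_arm above 0.85 rad and linear speed of test_bar below 0.01 m/s); the robot touches nothing.
It fails at once if the arm flies: it runs forward faster than 4 rad/s (velocity of joint striker_arm below -4 rad/s).
It fails at once if the arm is rammed against the buffer or slammed onto the catch with more than 25 N (contact force between striker_arm and impact_tester above 25 N).
It fails at once if the test bar is pressed against the tester with more than 25 N (contact force between test_bar and impact_tester above 25 N).
It fails at once if the spring clamp is moved more than 20 mm (distance of spring_clamp from where it was at the start of the episode above 0.02 m).
It also fails if it takes over 72 s, if anything falls off the work surface, if the arm or the gripper's body presses on something with over 40 N, if the wrist force passes 120 N, or if a joint passes its speed limit or range.

## Working session

There is one attempt and no reset: what is moved stays moved. The work goes in short steps, Python scripts to look and compute and a tool call to move; the robot and the scene stay as the last step left them, time stands still between calls to the robot, and variables do not carry over. Pictures are saved under pics/ and viewed, and the job is handed in when it is done.

Besides the shell and the picture viewer there is one more tool, called after "Call:" as a command line: name --argument value ..., lists and objects as JSON in quotes. move_arm: Moves the arm, as the interface text tells. Its arguments: {"type":"object","properties":{"steps":{"type":"array","items":{"type":"array"}},"grip":{"type":"number"},"newtons":{"type":"number"}},"required":["steps"]}

```bash
ls; mkdir -p pics; python3 - <<'E'
from workcell import manip, imaging, recognise
import cv2
print(manip.get_state(), manip.hold_point_z)
for n in ("scene","top"):
    im=imaging.read_camera(n); cv2.imwrite(f"pics/{n}0.png",im); print(n,imaging.calibration(n))
    cv2.imwrite(f"pics/{n}0b.png",cv2.resize(im,(800,600),interpolation=cv2.INTER_CUBIC))
E
```

```text
pics
{'time_s': 0.0, 'joint_positions': array([-1.2975201 ,  0.42669645,  0.07388139,  1.60659191, -0.03414077,
        1.1107974 , -0.06708334]), 'qd': array([-4.02087082e-05,  1.25460346e-03, -1.41951074e-03,  7.19387844e-05,
       -1.60072462e-03, -5.66836275e-04,  1.19870831e-03]), 'joint_efforts': array([ 8.42630379e-04, -9.35819077e+01,  3.66710633e+00, -4.54173303e+01,
       -4.88532940e-02,  2.00945197e-02,  1.32345749e-04]), 'tool_pos': array([0.27679406, 0.6151328 , 0.17870691]), 'tcp_rot': array([-6.59212258e-01, -3.07145130e+00,  1.91206141e-03]), 'contact_force': array([ 0.59573873, -0.09571297,  0.32652444]), 'wrist_torque': array([-0.04530307, -0.01723006, -0.04120363]), 'finger_gap': 1.0004334847963379} -0.0188
scene {'fx': 490.6792530627532, 'fy': 490.6792530627532, 'cx': 243.08033836744121, 'cy': 191.86116112530817, 'position': array([-0.22863713, -0.52697335,  0.59841666]), 'attitude': array([-1.88411608,  1.04261149, -0.58264857])}
top {'fx': 367.2380054498689, 'fy': 367.2380054498689, 'cx': 250.55704574795598, 'cy': 193.7694595940752, 'position': array([ 0.3362376 , -0.03604327,  0.95810466]), 'attitude': array([-2.18447214,  2.00912547, -0.21630212])}
```

View pics/scene0b.png

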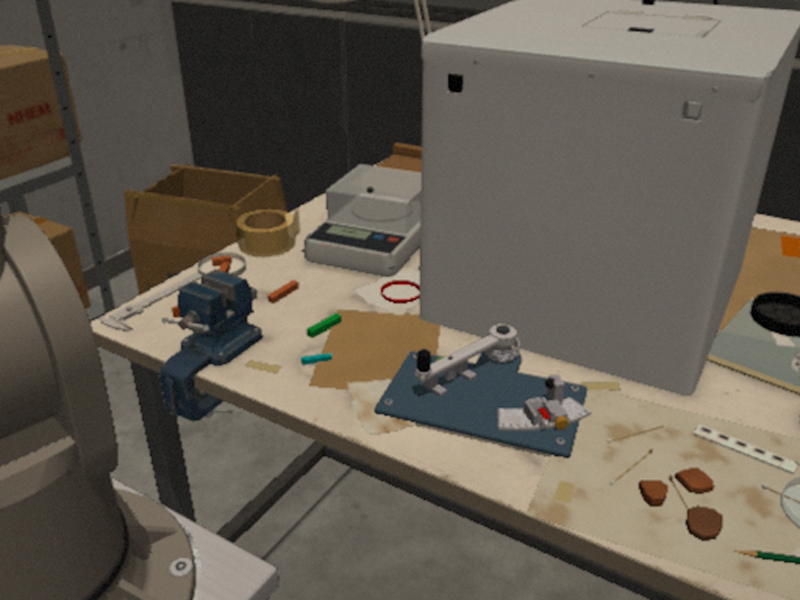

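View pics/top0b.png

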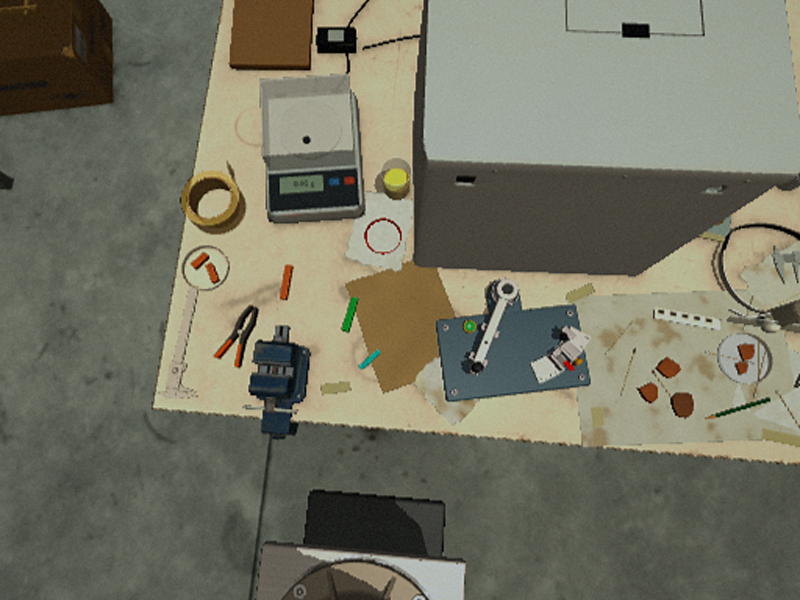

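The top view shows the tester at about (515,350) of 800, with the knob at (475,366) and the catch near (565,360). An orange-red bar lies at (287,282), with green and turquoise look-alikes at (350,314) and (370,358). The broken halves are in the lid at (205,267) and the clamp is at (237,335).

```bash
cat > h.py <<'E'
from workcell import manip, imaging, recognise
import cv2, numpy as np
from scipy.spatial.transform import Rotation as R
CAL={n:imaging.calibration(n) for n in ("scene","top")}
def ray(n,px):
    c=CAL[n]; d=np.array([(px[0]-c['cx'])/c['fx'],(px[1]-c['cy'])/c['fy'],1.])
    return np.array(c['position']),R.from_rotvec(c['attitude']).apply(d)
def atz(n,px,z):
    p,d=ray(n,px); return p+d*(z-p[2])/d[2]
def proj(n,P):
    c=CAL[n]; q=R.from_rotvec(c['attitude']).inv().apply(np.asarray(P)-c['position'])
    return np.array([c['fx']*q[0]/q[2]+c['cx'],c['fy']*q[1]/q[2]+c['cy']])
def tri(a,b):
    p,d=ray("scene",a); q,e=ray("top",b); d=d/np.linalg.norm(d); e=e/np.linalg.norm(e)
    A=np.stack([d,-e],1); s,*_=np.linalg.lstsq(A,q-p,rcond=None)
    return (p+d*s[0]+q+e*s[1])/2, np.linalg.norm(p+d*s[0]-q-e*s[1])
def crop(n,im,c,r,scale,out):
    x0=max(0,int(c[0]-r));y0=max(0,int(c[1]-r*.75))
    k=im[y0:int(c[1]+r*.75),x0:int(c[0]+r)]
    cv2.imwrite(out,cv2.resize(k,None,fx=scale,fy=scale,interpolation=cv2.INTER_CUBIC)); print(n,'crop origin',x0,y0,'scale',scale)
E
python3 - <<'E'
from h import *
ims={n:cv2.imread(f"pics/{n}0.png") for n in CAL}
res={}
for t in ["impact_tester","striker_arm","knob","quadrant","pivot","anvils","test_bar","spring_clamp"]:
    for n in CAL:
        r=recognise(t,n); res[t,n]=r
        print(t,n,[(np.round(x['at'],1).tolist(),round(x['conf'],2)) for x in r[:4]])
    a,b=res[t,'scene'],res[t,'top']
    if a and b:
        P,e=tri(a[0]['at'],b[0]['at']); print('   tri',P.round(4),'gap',round(e,4))
crop('top',ims['top'],(325,225),66,6,'pics/ctop.png')
crop('scene',ims['scene'],(310,245),75,5,'pics/cscene.png')
crop('top',ims['top'],(190,190),60,6,'pics/cbart.png')
crop('scene',ims['scene'],(185,195),60,6,'pics/cbars.png')
E
```

```text
impact_tester scene [([309.8, 255.3], 0.57)]
impact_tester top [([324.8, 222.6], 0.94)]
   tri [ 0.4891 -0.2144  0.0014] gap 0.0027
striker_arm scene [([307.5, 228.4], 0.96)]
striker_arm top [([319.1, 199.5], 0.82)]
   tri [ 0.5409 -0.1881  0.0274] gap 0.0077
knob scene [([301.3, 224.5], 0.98)]
knob top [([318.7, 199.3], 0.58)]
   tri [ 0.5357 -0.1812  0.039 ] gap 0.0173
quadrant scene [([314.4, 253.8], 0.86)]
quadrant top [([325.3, 220.9], 0.84)]
   tri [ 0.4954 -0.218   0.0017] gap 0.0087
pivot scene [([315.8, 250.1], 0.79)]
pivot top [([325.0, 223.1], 0.77)]
   tri [ 0.4899 -0.2186  0.0137] gap 0.0166
anvils scene [([295.0, 239.5], 0.55), ([308.2, 255.6], 0.39)]
anvils top [([305.8, 210.3], 0.43)]
   tri [ 0.5186 -0.1644  0.0024] gap 0.0062
test_bar scene [([182.1, 185.8], 0.63), ([207.6, 207.5], 0.55)]
test_bar top [([225.1, 198.7], 0.5), ([237.5, 226.2], 0.4)]
   tri [0.4949 0.0665 0.0796] gap 0.0562
spring_clamp scene []
spring_clamp top [([151.1, 210.4], 0.78), ([329.3, 223.2], 0.4)]
top crop origin 259 175 scale 6
scene crop origin 235 188 scale 5
top crop origin 130 145 scale 6
scene crop origin 125 150 scale 6
```

View pics/ctop.png

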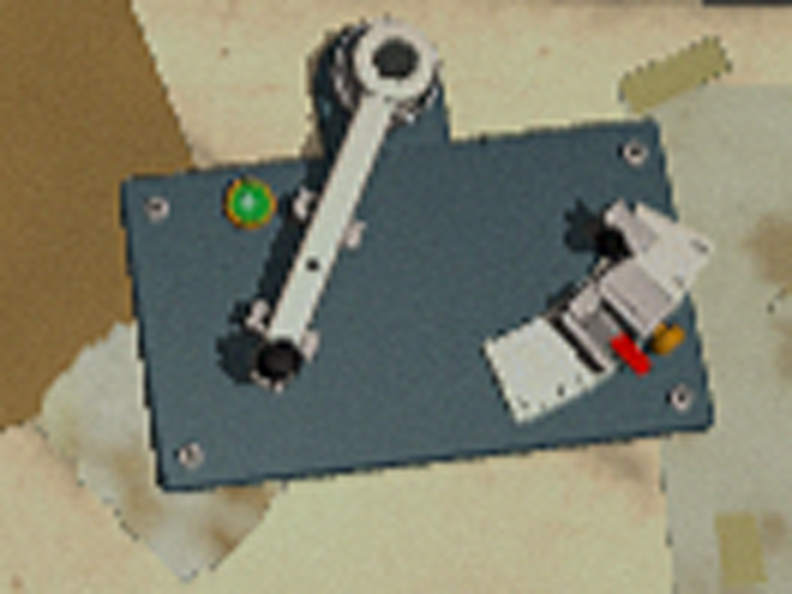

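View pics/cscene.png

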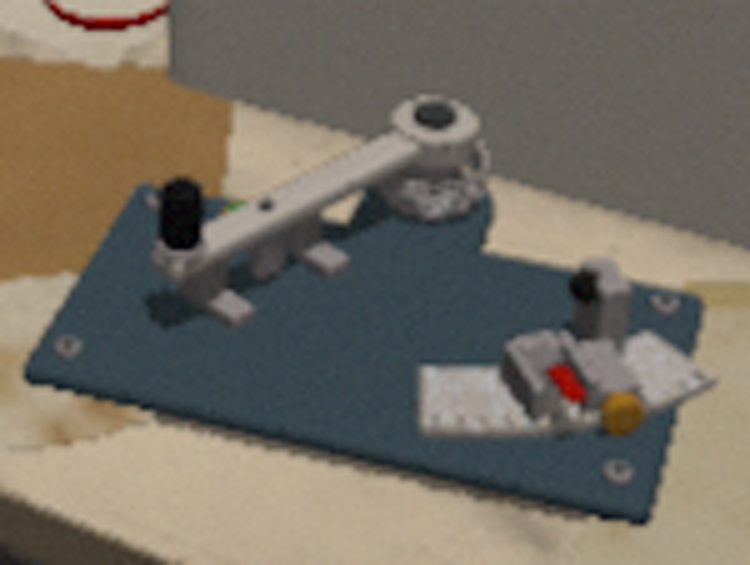

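View pics/cbart.png

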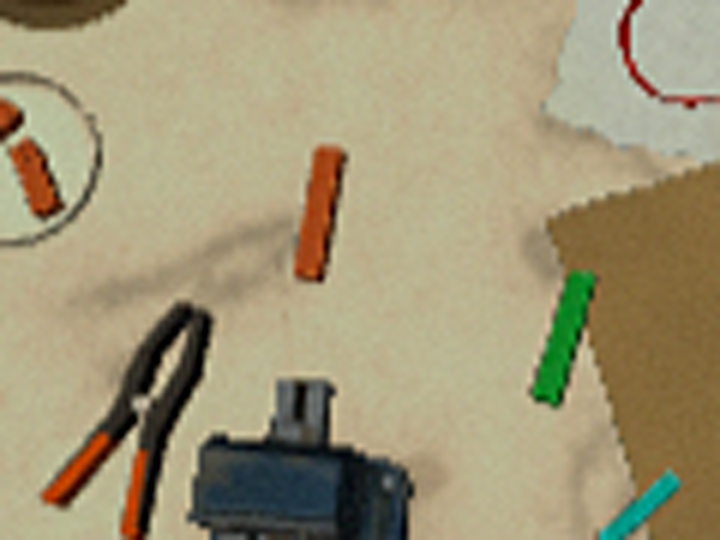

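View pics/cbars.png

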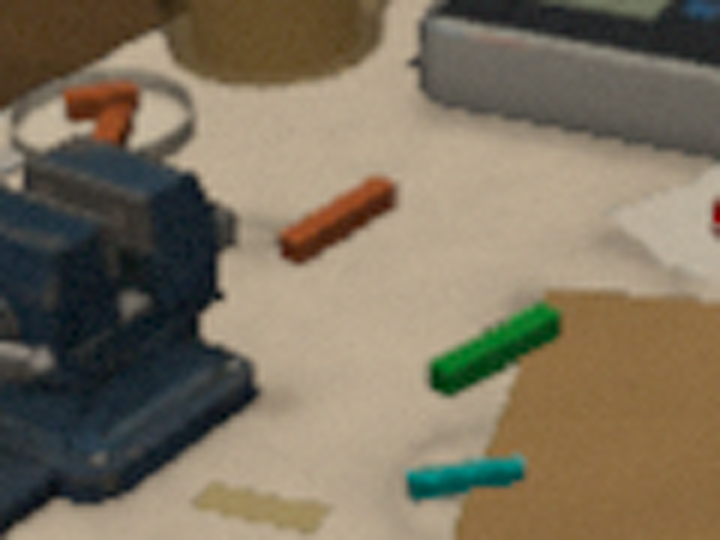

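The terracotta bar is at top (183,180) and scene (181,186). It fits because it lies behind the vice on the table. The green bar at top (224,200) and the turquoise one at (237,227) are the wrong colours, and the halves at (131,171) are in the lid. Next I fit the tester pose and the bar.

```bash
cat > fit.py <<'E'
from h import *
from scipy.optimize import least_squares
T=lambda u,v:(u/6+259,v/6+175)
S=lambda u,v:(u/5+235,v/5+188)
def model(p):
    x,y,a,xf,hp=p
    return {'LB':(-.167,.12,.014),'RB':(-.167,-.12,.014),'LT':(xf,.12,.014),'RT':(xf,-.12,.014),'piv':(0,0,hp),'knob':(-.14*.866,.07,.079)}
obs=[('top','LB',T(165,488)),('top','RB',T(713,428)),('top','LT',T(122,181)),('top','RT',T(657,121)),('top','piv',T(397,60)),('top','knob',T(280,352)),
('scene','LT',S(143,185)),('scene','LB',S(27,375)),('scene','RB',S(640,518)),('scene','RT',S(702,298)),('scene','piv',S(435,113)),('scene','knob',S(181,185))]
def W(p,L):
    c,s=np.cos(p[2]),np.sin(p[2]); return np.array([p[0]+c*L[0]-s*L[1],p[1]+s*L[0]+c*L[1],L[2]])
def res(p):
    m=model(p); return np.concatenate([proj(n,W(p,m[k]))-o for n,k,o in obs])
f=least_squares(res,[.55,-.2,0,-.05,.06],loss='soft_l1')
print('tester x,y,yaw,xf,hp',f.x.round(4)); 
for (n,k,o),r in zip(obs,f.fun.reshape(-1,2)): print(n,k,r.round(2))
p=f.x; np.save('tester.npy',p)
m=model(p)
print('knob',W(p,(-.14*.866,.07,.068)).round(4))
for k in m:
    a=[o for n,kk,o in obs if kk==k and n=='scene'][0];b=[o for n,kk,o in obs if kk==k and n=='top'][0]
    P,e=tri(a,b);print(k,'tri',P.round(4),round(e,4),'fit',W(p,m[k]).round(4))
# bar
TB=lambda u,v:(u/6+130,v/6+145); SB=lambda u,v:(u/6+125,v/6+150)
im=cv2.imread('pics/top0.png');hsv=cv2.cvtColor(im,cv2.COLOR_BGR2HSV)
for n,c in(('top',(183,180)),('scene',(181,186))):
    im=cv2.imread(f'pics/{n}0.png');h=cv2.cvtColor(im,cv2.COLOR_BGR2HSV)
    mk=((h[...,0]<14)&(h[...,1]>130)&(h[...,2]>60)).astype(np.uint8)
    nn,lab,st,ce=cv2.connectedComponentsWithStats(mk)
    l=lab[c[1],c[0]];pts=np.argwhere(lab==l)[:,::-1].astype(np.float32)
    print(n,ce[l],st[l],cv2.minAreaRect(pts))
E
python3 fit.py
```

```text
tester x,y,yaw,xf,hp [ 0.5763 -0.1997  0.1921 -0.0323  0.054 ]
top LB [-1.57  0.94]
top RB [0.61 0.62]
top LT [-1.01  0.19]
top RT [0.53 0.43]
top piv [-0.33 -0.12]
top knob [-0.11  0.68]
scene LT [-1.18 -1.36]
scene LB [-1.63 -2.36]
scene RB [ 2.92 -0.92]
scene RT [ 1.88 -0.25]
scene piv [0.69 0.02]
scene knob [ 0.65 -0.13]
knob [ 0.4439 -0.1542  0.068 ]
LB tri [ 0.3917 -0.1173  0.0084] 0.0022 fit [ 0.3894 -0.1138  0.014 ]
RB tri [ 0.4357 -0.3467  0.011 ] 0.0048 fit [ 0.4353 -0.3494  0.014 ]
LT tri [ 0.5229 -0.0907  0.0108] 0.0006 fit [ 0.5217 -0.0881  0.014 ]
RT tri [ 0.568  -0.3214  0.0127] 0.003 fit [ 0.5675 -0.3237  0.014 ]
piv tri [ 0.5752 -0.1996  0.0549] 0.0019 fit [ 0.5763 -0.1997  0.054 ]
knob tri [ 0.4449 -0.1535  0.0781] 0.0024 fit [ 0.4439 -0.1542  0.079 ]
top [182.65454545 180.1       ] [179 169   9  23 110] ((182.7986602783203, 180.1409454345703), (5.097702980041504, 22.36037826538086), 10.007980346679688)
scene [180.66086957 186.37391304] [172 180  19  14 115] ((180.87692260742188, 186.28460693359375), (5.829631805419922, 21.085901260375977), 60.2551155090332)
```

```bash
python3 - <<'E'
from h import *
p=np.load('tester.npy')
def W(L):
    c,s=np.cos(p[2]),np.sin(p[2]); return np.array([p[0]+c*L[0]-s*L[1],p[1]+s*L[0]+c*L[1],L[2]])
print('bar tri',tri((180.8,186.3),(182.7,180.1)))
for z in(.006,.01,.012):print(z,atz('top',(182.7,180.1),z).round(4),atz('scene',(180.8,186.3),z).round(4))
a=np.radians(10.0);d=np.array([np.sin(a),-np.cos(a)])*11
e=atz('top',np.array((182.7,180.1))+d,.01)-atz('top',np.array((182.7,180.1))-d,.01);print('bar top-view dir',e.round(4),np.linalg.norm(e),'yaw',np.arctan2(e[1],e[0]))
# top end centres in top crop by eye
for pair in [((330,150),(311,275))]:
    A=atz('top',(pair[0][0]/6+130,pair[0][1]/6+145),.012);B=atz('top',(pair[1][0]/6+130,pair[1][1]/6+145),.012);print(A,B,np.arctan2(*(A-B)[1::-1]),np.linalg.norm(A-B))
# catch red tab, block edges
T=lambda u,v:(u/6+259,v/6+175);S=lambda u,v:(u/5+235,v/5+188)
def ang(P):
    v=P[:2]-p[:2];return (np.arctan2(v[1],v[0])-p[2]-np.radians(150)+np.pi)%(2*np.pi)-np.pi, np.linalg.norm(v)
for nm,t,s in[('red',(630,353),(567,383)),('orange knob',(667,339),(622,412)),('post black',(610,240),(584,284))]:
    P,g=tri(S(*s),T(*t));print(nm,P.round(4),round(g,4),'ang,r',np.round(ang(P),3))
im=cv2.imread('pics/top0.png');crop('t',im,(358,231),26,15,'pics/ct2.png')
im=cv2.imread('pics/scene0.png');crop('s',im,(345,262),30,13,'pics/cs2.png')
E
```

```text
bar tri (array([0.57029653, 0.17242757, 0.00534855]), np.float64(0.001827657147310194))
0.006 [0.5707 0.1716 0.006 ] [0.5688 0.1723 0.006 ]
0.01 [0.5698 0.1707 0.01  ] [0.5634 0.1676 0.01  ]
0.012 [0.5693 0.1703 0.012 ] [0.5607 0.1653 0.012 ]
bar top-view dir [ 0.0602 -0.0027  0.    ] 0.06029596007943307 yaw -0.04547617898807752
[0.59756803 0.16761708 0.012     ] [0.53990375 0.16892516 0.012     ] -0.022680406608299477 0.057679112374246236
red [ 0.4622 -0.3051  0.0352] 0.0022 ang,r [1.077 0.155]
orange knob [ 0.471  -0.3239  0.0238] 0.0023 ang,r [1.199 0.163]
post black [ 0.5072 -0.2926  0.0465] 0.0024 ang,r [1.263 0.116]
t crop origin 332 211 scale 15
s crop origin 315 239 scale 13
```

View pics/ct2.png

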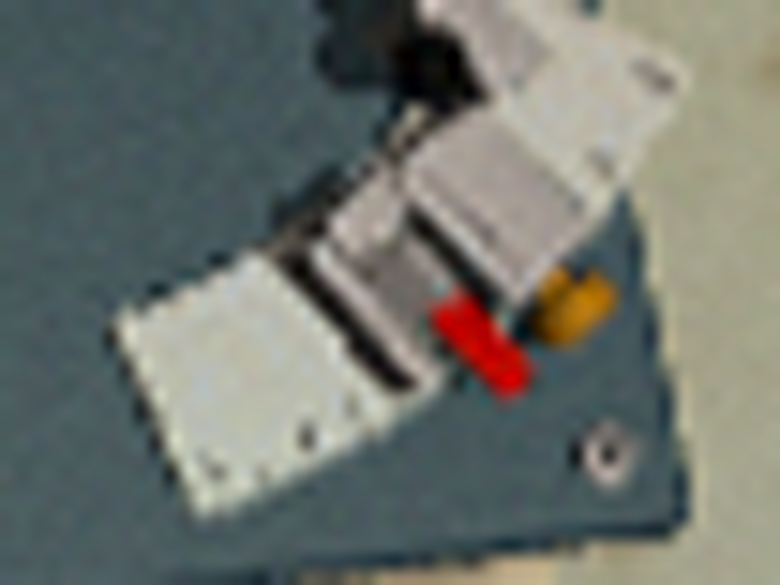

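View pics/cs2.png

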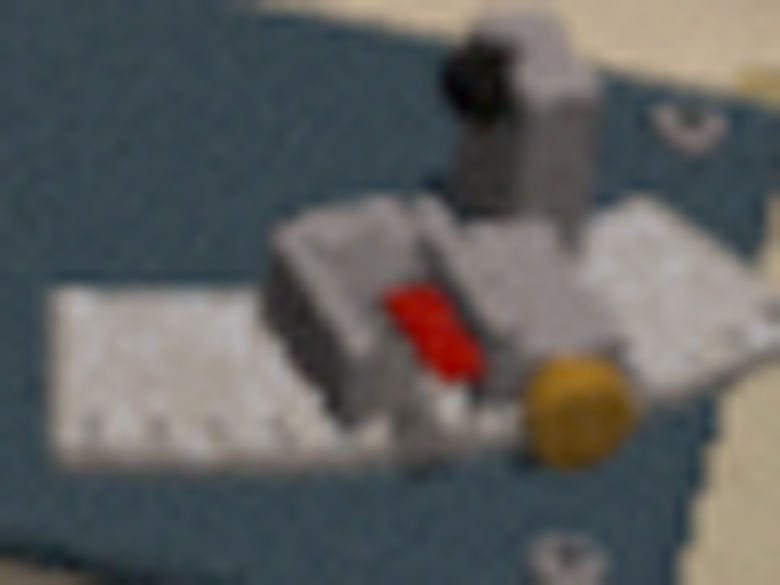

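```bash
cat > plan.py <<'E'
from h import *
import sys
def plan(tx,ty,tz,phi,n,maxrows=5,vmax=.040,wmax=.12):
    """rows to reach target with tool down, tool-y heading phi(deg, world), spread over n rows; print first maxrows"""
    s=manip.get_state(); p=np.array(s['tool_pos']); Rc=R.from_rotvec(s['tcp_rot'])
    ph=np.radians(phi); y=np.array([np.cos(ph),np.sin(ph),0]); z=np.array([0,0,-1.]); x=np.cross(y,z)
    Rt=R.from_matrix(np.stack([x,y,z],1)); t=np.array([tx,ty,tz])
    d=Rc.inv()*Rt; rv=d.as_rotvec()
    yc=Rc.apply([0,1,0]); print('cur',p.round(4),'heading',np.degrees(np.arctan2(yc[1],yc[0])).round(2),'t',round(s['time_s'],2),'q',np.round(s['joint_positions'],2))
    rows=[]
    for i in range(n):
        step=(t-p)/(n-i); sh=Rc.inv().apply(step).round(4); rr=(rv/n).round(4)
        p=p+Rc.apply(sh); Rc=Rc*R.from_rotvec(rr)
        rows.append([sh.tolist(),rr.tolist()])
    print('per-row mm',np.linalg.norm(step)*1e3,'deg',np.degrees(np.linalg.norm(rv)/n))
    for r in rows[:maxrows]: print(r)
    print('remaining rows',max(0,n-maxrows),'end',p.round(4))
if __name__=='__main__':
    a=list(map(float,sys.argv[1:6])); plan(*a[:4],int(a[4]),int(sys.argv[6]) if len(sys.argv)>6 else 5)
E
python3 plan.py 0.5 0.2 0.179 -30 14 15
```

```text
cur [0.277  0.6155 0.1794] heading 65.78 t 0.9 q [-1.3   0.43  0.07  1.61 -0.03  1.11 -0.07]
per-row mm 33.67274224937247 deg 6.841096709347001
[[-0.0267, -0.0205, 0.0], [-0.0, 0.0, 0.1194]]
[[-0.029, -0.0172, 0.0], [-0.0, 0.0, 0.1194]]
[[-0.0308, -0.0136, 0.0], [-0.0, 0.0, 0.1194]]
[[-0.0322, -0.0099, 0.0], [-0.0, 0.0, 0.1194]]
[[-0.0332, -0.006, 0.0], [-0.0, 0.0, 0.1194]]
[[-0.0336, -0.002, 0.0], [-0.0, 0.0, 0.1194]]
[[-0.0336, 0.0021, 0.0], [-0.0, 0.0, 0.1194]]
[[-0.0331, 0.006, 0.0001], [-0.0, 0.0, 0.1194]]
[[-0.0322, 0.01, 0.0], [-0.0, 0.0, 0.1194]]
[[-0.0308, 0.0137, 0.0001], [-0.0, 0.0, 0.1194]]
[[-0.0289, 0.0173, 0.0], [-0.0, 0.0, 0.1194]]
[[-0.0267, 0.0206, 0.0001], [-0.0, 0.0, 0.1194]]
[[-0.024, 0.0236, 0.0], [-0.0, 0.0, 0.1194]]
[[-0.021, 0.0263, 0.0001], [-0.0, 0.0, 0.1194]]
remaining rows 0 end [0.5   0.2   0.179]
```

Call:
move_arm --steps '[[[-0.027,-0.02,0],[0,0,0.119]],[[-0.029,-0.017,0],[0,0,0.119]],[[-0.031,-0.014,0],[0,0,0.119]],[[-0.032,-0.01,0],[0,0,0.119]],[[-0.033,-0.006,0],[0,0,0.119]]]' --grip 0.04 --newtons 15

```text
time_s: 1.32
tool_pos: [0.3574, 0.466, 0.1795]
tcp_rot: [-1.539, -2.739, -0.0]
contact_force: [0.6, 0.5, 0.4]
finger_gap: 0.683
```

Call:
move_arm --steps '[[[-0.034,-0.002,0],[0,0,0.119]],[[-0.034,0.002,0],[0,0,0.119]],[[-0.033,0.006,0],[0,0,0.119]],[[-0.032,0.01,0],[0,0,0.119]],[[-0.031,0.014,0],[0,0,0.119]]]'

```text
time_s: 1.73
tool_pos: [0.438, 0.3173, 0.1796]
tcp_rot: [-2.274, -2.167, -0.001]
contact_force: [0.8, 0.1, -0.1]
finger_gap: 0.429
```

```bash
python3 plan.py 0.45 -0.08 0.16 -100 14 15
```

```text
cur [0.438  0.3173 0.1796] heading -2.74 t 1.73 q [-1.1   0.21  0.41  1.93 -0.1   1.02 -0.69]
per-row mm 28.40890641684874 deg 6.947129627762123
[[-0.0283, 0.0022, 0.0014], [-0.0, -0.0, 0.1213]]
[[-0.0278, 0.0056, 0.0014], [-0.0, -0.0, 0.1213]]
[[-0.0269, 0.009, 0.0014], [-0.0, -0.0, 0.1213]]
[[-0.0257, 0.0121, 0.0014], [-0.0, -0.0, 0.1213]]
[[-0.024, 0.0152, 0.0014], [-0.0, -0.0, 0.1213]]
[[-0.022, 0.018, 0.0014], [-0.0, -0.0, 0.1213]]
[[-0.0197, 0.0205, 0.0014], [-0.0, -0.0, 0.1213]]
[[-0.017, 0.0227, 0.0014], [-0.0, -0.0, 0.1213]]
[[-0.0142, 0.0246, 0.0014], [-0.0, -0.0, 0.1213]]
[[-0.0111, 0.0261, 0.0014], [-0.0, -0.0, 0.1213]]
[[-0.0078, 0.0273, 0.0014], [-0.0, -0.0, 0.1213]]
[[-0.0045, 0.028, 0.0013], [-0.0, -0.0, 0.1213]]
[[-0.0011, 0.0284, 0.0014], [-0.0, -0.0, 0.1213]]
[[0.0024, 0.0283, 0.0013], [-0.0, -0.0, 0.1213]]
remaining rows 0 end [ 0.45 -0.08  0.16]
```

Call:
move_arm --steps '[[[-0.028,0.002,0.0],[0,0,0.121]],[[-0.028,0.006,0.0],[0,0,0.121]],[[-0.027,0.009,0.0],[0,0,0.121]],[[-0.026,0.012,0.0],[0,0,0.121]],[[-0.024,0.015,0.0],[0,0,0.121]]]'

```text
time_s: 2.15
tool_pos: [0.4423, 0.1753, 0.1795]
tcp_rot: [-2.816, -1.391, -0.0]
contact_force: [0.3, -0.3, -0.0]
finger_gap: 0.427
```

Call:
move_arm --steps '[[[-0.022,0.018,0.0],[0,0,0.121]],[[-0.02,0.0205,0.0],[0,0,0.121]],[[-0.017,0.023,0.002],[0,0,0.121]],[[-0.014,0.0246,0.004],[0,0,0.121]],[[-0.011,0.026,0.004],[0,0,0.121]]]'

```text
time_s: 2.57
tool_pos: [0.4481, 0.0333, 0.1696]
tcp_rot: [-3.103, -0.489, -0.001]
contact_force: [0.5, -0.3, 0.1]
finger_gap: 0.424
```

```bash
python3 plan.py 0.444 -0.154 0.115 -109 7 15
```

```text
cur [0.4481 0.0333 0.1696] heading -72.07 t 2.57 q [-0.9   0.05  0.72  2.13 -0.04  0.97 -1.42]
per-row mm 27.833030922201907 deg 5.275048865108277
[[-0.0088, 0.0253, 0.0078], [-0.0001, -0.0001, 0.0921]]
[[-0.0064, 0.026, 0.0078], [-0.0001, -0.0001, 0.0921]]
[[-0.004, 0.0265, 0.0078], [-0.0001, -0.0001, 0.0921]]
[[-0.0016, 0.0267, 0.0078], [-0.0001, -0.0001, 0.0921]]
[[0.0009, 0.0267, 0.0078], [-0.0001, -0.0001, 0.0921]]
[[0.0034, 0.0266, 0.0077], [-0.0001, -0.0001, 0.0921]]
[[0.0057, 0.0261, 0.0078], [-0.0001, -0.0001, 0.0921]]
remaining rows 0 end [ 0.444 -0.154  0.115]
```

Call:
move_arm --steps '[[[-0.009,0.0253,0.008],[0,0,0.092]],[[-0.0064,0.026,0.008],[0,0,0.092]],[[-0.004,0.0265,0.008],[0,0,0.092]],[[-0.0016,0.0267,0.008],[0,0,0.092]],[[0.0009,0.0267,0.008],[0,0,0.092]]]'

```text
time_s: 2.98
tool_pos: [0.4457, -0.1005, 0.1293]
tcp_rot: [-3.133, 0.229, -0.001]
contact_force: [1.1, 0.7, -0.5]
finger_gap: 0.422
```

Call:
move_arm --steps '[[[0.0034,0.0266,0.007],[0,0,0.092]],[[0.0057,0.026,0.007],[0,0,0.092]],[[0,0,0],[0,0,0]]]'

```text
time_s: 3.23
tool_pos: [0.444, -0.1571, 0.1148]
tcp_rot: [3.096, -0.525, -0.0]
contact_force: [-0.5, 0.8, -1.0]
finger_gap: 0.427
```

```bash
python3 plan.py 0.444 -0.154 0.058 -109 4 15; python3 - <<'E'
from h import *
s=manip.get_state();print(s['contact_force'],s['finger_gap'])
for n in CAL:
    im=imaging.read_camera(n); q=proj(n,s['tool_pos']);print(n,q)
    for P in (s['tool_pos'],(0.4439,-.1542,.079)):
        q=proj(n,P); cv2.circle(im,tuple(int(round(v)) for v in q),1,(0,255,0),-1)
    crop(n,im,proj(n,(.45,-.16,.1)),60,6,f'pics/{n}1.png')
E
```

```text
cur [ 0.444  -0.1571  0.1148] heading -109.25 t 3.23 q [-0.59  0.24  0.91  2.15 -0.25  0.86 -1.43]
per-row mm 14.246871189761078 deg 0.06663262647568059
[[-0.0003, -0.0008, 0.0142], [0.0004, -0.0001, -0.0011]]
[[-0.0002, -0.0007, 0.0142], [0.0004, -0.0001, -0.0011]]
[[-0.0003, -0.0007, 0.0142], [0.0004, -0.0001, -0.0011]]
[[-0.0002, -0.0008, 0.0142], [0.0004, -0.0001, -0.0011]]
remaining rows 0 end [ 0.444 -0.154  0.058]
[-0.51207243  0.78507134 -0.99527365] 0.4265503816289618
scene [273.57002075 209.16921581]
scene crop origin 216 169 scale 6
top [309.02156367 232.6772326 ]
top crop origin 249 185 scale 6
```

View pics/scene1.png

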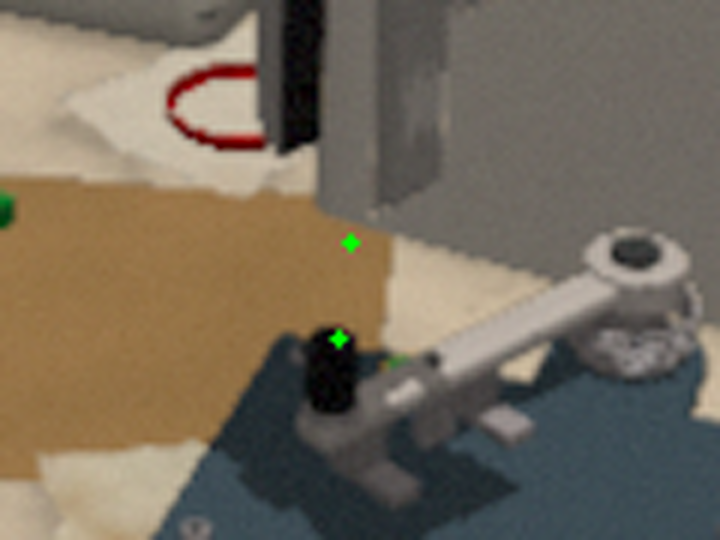

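View pics/top1.png

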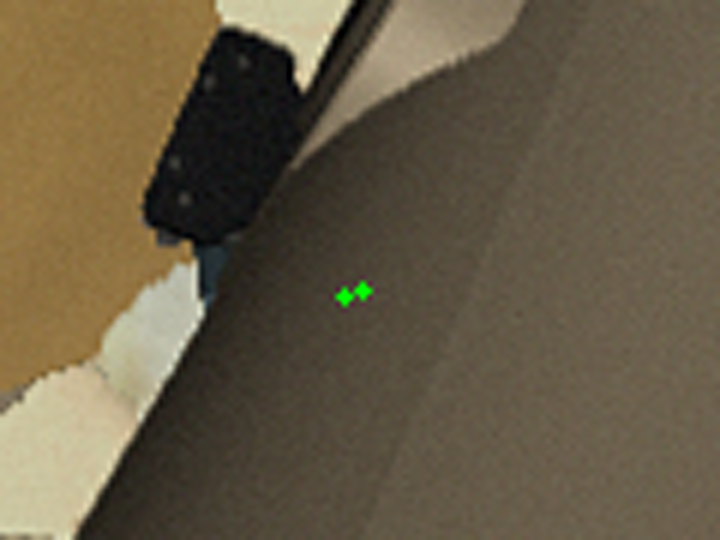

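```bash
python3 - <<'E'
from h import *
s=manip.get_state();p=s['tool_pos'];Rc=R.from_rotvec(s['tcp_rot']);print(p,s['contact_force'])
im=imaging.read_camera('scene')
for z,col in((0,(0,255,0)),(-.0188,(0,0,255))):
  for y in(-.0325,-.02,.02,.0325):
    for x in(-.008,.008):
        q=proj('scene',p+Rc.apply([x,y,z])); print(z,y,x,((q-[216,169])*6).round(0))
        cv2.circle(im,tuple(int(round(v)) for v in q),0,col,-1)
crop('s',im,proj('scene',(.45,-.16,.12)),50,7,'pics/scene2.png')
E
```

```text
[ 0.44453297 -0.15370644  0.11522473] [ 0.16973464  0.68747166 -0.31843932]
0 -0.0325 -0.008 [249. 203.]
0 -0.0325 0.008 [287. 186.]
0 -0.02 -0.008 [275. 219.]
0 -0.02 0.008 [313. 201.]
0 0.02 -0.008 [361. 272.]
0 0.02 0.008 [400. 254.]
0 0.0325 -0.008 [389. 290.]
0 0.0325 0.008 [428. 271.]
-0.0188 -0.0325 -0.008 [249. 151.]
-0.0188 -0.0325 0.008 [288. 134.]
-0.0188 -0.02 -0.008 [275. 167.]
-0.0188 -0.02 0.008 [314. 150.]
-0.0188 0.02 -0.008 [362. 219.]
-0.0188 0.02 0.008 [402. 201.]
-0.0188 0.0325 -0.008 [391. 236.]
-0.0188 0.0325 0.008 [430. 218.]
s crop origin 226 168 scale 7
```

View pics/scene2.png

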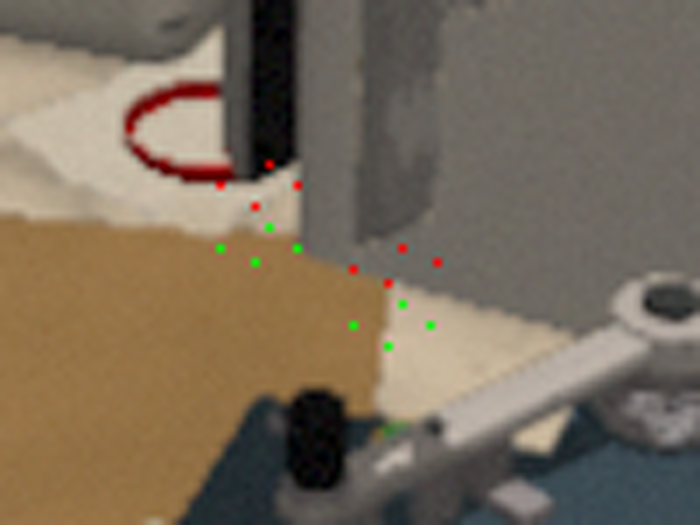

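Call:
move_arm --steps '[[[0,0,0.013],[0,0,0]],[[0,0,0.014],[0,0,0]],[[0,0,0.014],[0,0,0]],[[0,0,0],[0,0,0]]]'

```text
time_s: 3.72
tool_pos: [0.4441, -0.1512, 0.0729]
tcp_rot: [-3.101, 0.504, 0.004]
contact_force: [-0.6, 0.2, -1.1]
finger_gap: 0.426
```

```bash
cat > look.py <<'E'
from h import *
import sys
s=manip.get_state();p=s['tool_pos'];print(p.round(4),s['contact_force'].round(2),s['finger_gap'])
n,x,y,z,r,sc,out=sys.argv[1],*map(float,sys.argv[2:7]),sys.argv[7]
im=imaging.read_camera(n); cv2.imwrite('pics/raw_'+out,im)
crop(n,im,proj(n,(x,y,z)),r,sc,'pics/'+out)
E
python3 look.py scene .45 -.16 .09 40 9 s3.png
```

```text
[ 0.4441 -0.1512  0.0729] [-0.65  0.21 -1.12] 0.4261230103374189
scene crop origin 236 189 scale 9.0
```

View pics/s3.png

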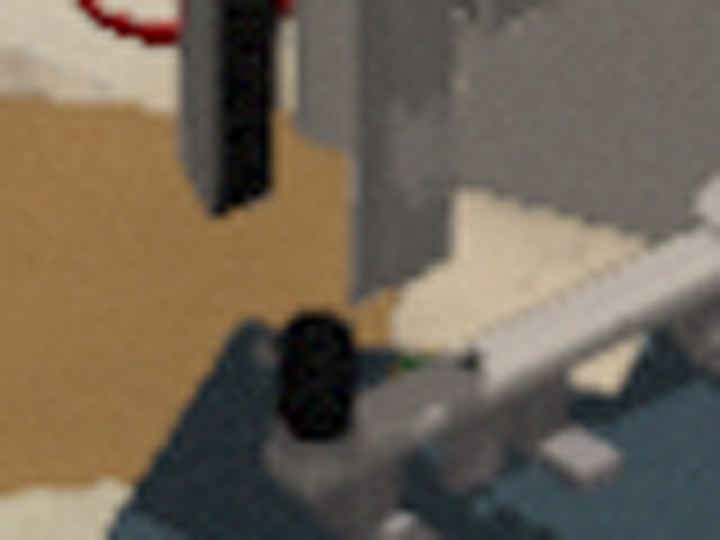

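Call:
move_arm --steps '[[[0,0.002,0.008],[0,0,0]],[[0,0,0.007],[0,0,0]],[[0,0,0],[0,0,0]]]'

```text
time_s: 4.02
tool_pos: [0.444, -0.1543, 0.0587]
tcp_rot: [-3.1, 0.508, 0.001]
contact_force: [-0.3, 0.3, -0.6]
finger_gap: 0.424
```

```bash

python3 look.py scene .45 -.16 .09 40 9 s4.png
```

```text
[ 0.444  -0.1543  0.0587] [-0.34  0.26 -0.59] 0.42427817079837393
scene crop origin 236 189 scale 9.0
```

View pics/s4.png

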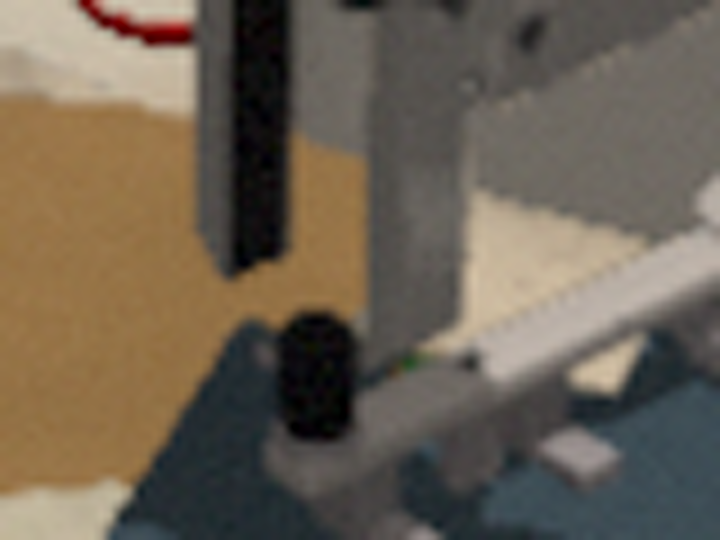

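Call:
move_arm --steps '[[[0,0,0],[0,0,0]],[[0,0,0],[0,0,0]],[[0,0,0],[0,0,0]],[[0,0,0],[0,0,0]]]' --grip 0.012 --newtons 6

```text
time_s: 4.4
tool_pos: [0.4444, -0.1546, 0.0596]
tcp_rot: [-3.1, 0.509, -0.001]
contact_force: [0.4, -0.8, 0.7]
finger_gap: 0.177
```

```bash

python3 look.py scene .45 -.16 .09 40 9 s5.png;python3 look.py top .45 -.16 .09 60 6 t5.png
```

```text
[ 0.4444 -0.1546  0.0596] [ 0.43 -0.76  0.69] 0.17682521925377148
scene crop origin 236 189 scale 9.0
[ 0.4444 -0.1546  0.0596] [ 1.38 -0.24  0.38] 0.14811683793312805
top crop origin 248 186 scale 6.0
```

View pics/s5.png

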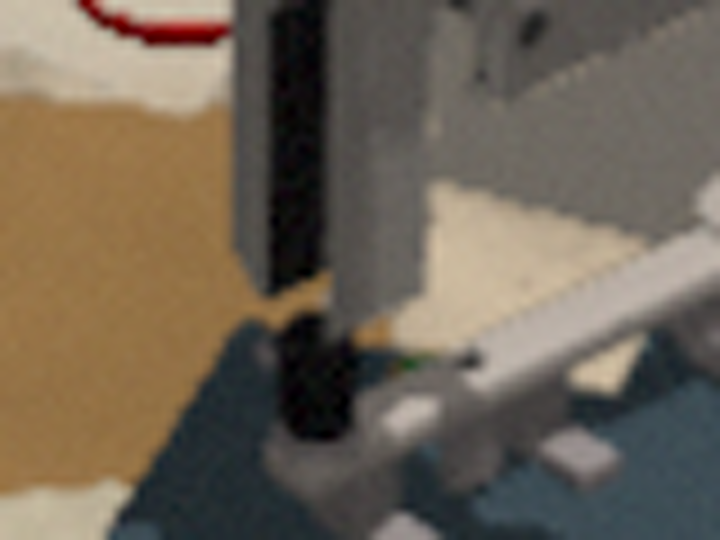

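View pics/t5.png

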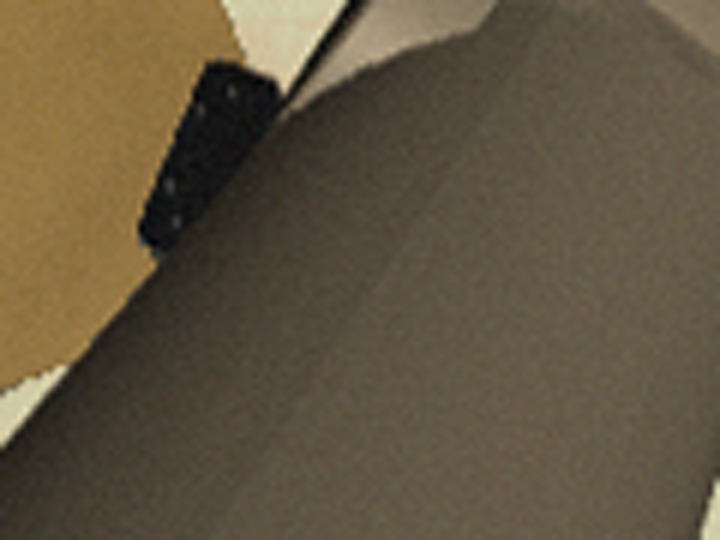

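The picture shows the fingertips at about (300,310), above the knob top at (316,330), and the fingers close without meeting the knob. So the real tips end about 20 to 25 mm above the reported TCP. I'll open, descend with care and calibrate by touch.

Call:
move_arm --steps '[[[0,0,0],[0,0,0]],[[0,0,0],[0,0,0]],[[0,0,0],[0,0,0]],[[0,0,0],[0,0,0]]]' --grip 0.04

```text
time_s: 4.83
tool_pos: [0.4442, -0.1547, 0.0594]
tcp_rot: [3.1, -0.509, -0.0]
contact_force: [-0.0, -0.5, 0.9]
finger_gap: 0.383
```

Call:
move_arm --steps '[[[0,0,0.009],[0,0,0]],[[0,0,0.005],[0,0,0]],[[0,0,0.002],[0,0,0]]]'

```text
time_s: 5.08
tool_pos: [0.4437, -0.1545, 0.0423]
tcp_rot: [3.1, -0.509, -0.002]
contact_force: [-0.0, 0.3, -0.4]
finger_gap: 0.428
```

```bash

python3 look.py scene .45 -.16 .09 40 9 s6.png
```

```text
[ 0.4437 -0.1545  0.0423] [-0.    0.33 -0.41] 0.4280040297091673
scene crop origin 236 189 scale 9.0
```

View pics/s6.png

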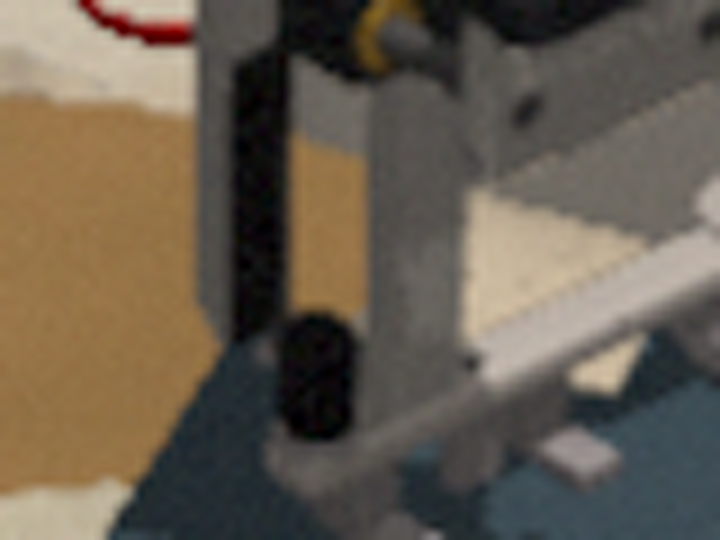

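Call:
move_arm --steps '[[[0,-0.001,0.004],[0,0,0]],[[0,-0.001,0.004],[0,0,0]],[[0,0,0],[0,0,0]]]'

```text
time_s: 5.38
tool_pos: [0.4446, -0.1525, 0.0347]
tcp_rot: [3.1, -0.508, -0.001]
contact_force: [-0.5, 0.1, -0.2]
finger_gap: 0.421
```

Call:
move_arm --steps '[[[0,0,0.002],[0,0,0]],[[0,0,0],[0,0,0]]]'

```text
time_s: 5.55
tool_pos: [0.4448, -0.1527, 0.0332]
tcp_rot: [3.1, -0.509, -0.0]
contact_force: [0.2, 0.4, 0.5]
finger_gap: 0.425
```

Call:
move_arm --steps '[[[0,0,0.0015],[0,0,0]],[[0,0,0],[0,0,0]]]'

```text
time_s: 5.72
tool_pos: [0.4449, -0.1528, 0.0318]
tcp_rot: [3.1, -0.509, -0.0]
contact_force: [-0.0, 0.4, -0.1]
finger_gap: 0.427
```

Call:
move_arm --steps '[[[0,0,0.0015],[0,0,0]],[[0,0,0],[0,0,0]]]'

```text
time_s: 5.88
tool_pos: [0.4449, -0.1527, 0.0303]
tcp_rot: [-3.1, 0.509, 0.0]
contact_force: [-0.0, -0.1, 0.3]
finger_gap: 0.427
```

Call:
move_arm --steps '[[[0,0,0],[0,0,0]],[[0,0,0],[0,0,0]],[[0,0,0],[0,0,0]],[[0,0,0],[0,0,0]],[[0,0,0],[0,0,0]]]' --grip 0.005 --newtons 12

```text
time_s: 6.3
tool_pos: [0.445, -0.1524, 0.0304]
tcp_rot: [-3.1, 0.508, 0.0]
contact_force: [0.5, 4.0, 1.1]
finger_gap: 0.174
```

```bash

python3 look.py scene .45 -.16 .09 40 9 s7.png; python3 -c "
from h import *
print(np.array2string(manip.get_state()['joint_positions'],precision=2))"
```

```text
[ 0.445  -0.1524  0.0304] [0.53 3.99 1.1 ] 0.1742141370675716
scene crop origin 236 189 scale 9.0
[-0.44  0.4   0.77  2.22 -0.44  0.68 -1.26]
```

View pics/s7.png

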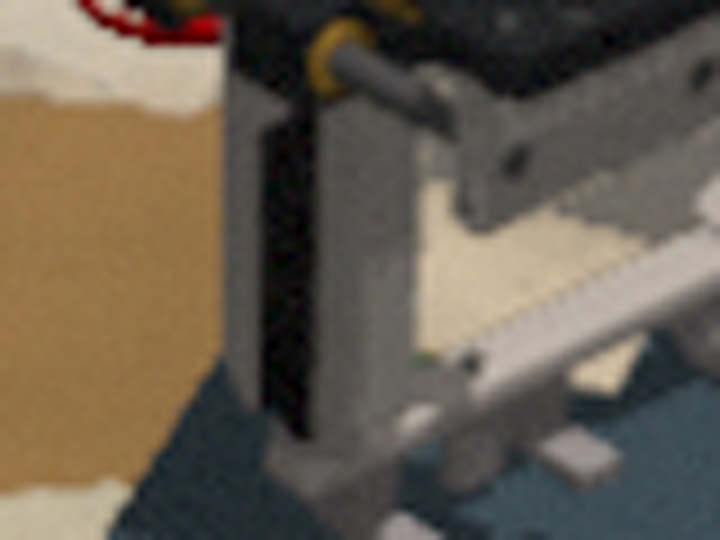

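Call:
move_arm --steps '[[[0,0,0],[0,0,0]],[[0.0002,0.007,0],[0,0,-0.05]],[[0.0002,0.007,0],[0,0,-0.05]],[[0.0002,0.007,0],[0,0,-0.05]],[[0.0002,0.007,0],[0,0,-0.05]]]' --newtons 30

```text
time_s: 6.77
tool_pos: [0.4387, -0.1799, 0.0304]
tcp_rot: [-3.135, 0.192, 0.0]
contact_force: [3.1, 3.4, 0.9]
finger_gap: 0.174
```

```bash
cat > th.py <<'E'
from h import *
P=np.load('tester.npy')
s=manip.get_state();v=s['tool_pos'][:2]-P[:2]
w=np.arctan2(v[1],v[0]); th=(w-P[2]-np.radians(150)+np.pi)%(2*np.pi)-np.pi
t=np.array([-np.sin(w),np.cos(w)]);u=np.array([np.cos(w),np.sin(w)])
y=R.from_rotvec(s['tcp_rot']).apply([0,1,0]);f=s['contact_force']
print('theta',th.round(4),'r',np.linalg.norm(v).round(4),'z',s['tool_pos'][2].round(4),'head err deg',np.degrees(np.arctan2(y[1],y[0])-w-np.pi/2).round(2),'Ft',(f[:2]@t).round(2),'Fr',(f[:2]@u).round(2),'Fz',f[2].round(2),'gap',(s['finger_gap']*94).round(1),'t',round(s['time_s'],2))
E
python3 th.py
```

```text
Traceback (most recent call last):
  File "th.py", line 7, in <module>
    print('theta',th.round(4),'r',np.linalg.norm(v).round(4),'z',s['tool_pos'][2].round(4),'head err deg',np.degrees(np.arctan2(y[1],y[0])-w-np.pi/2).round(2),'Ft',(f[:2]@t).round(2),'Fr',(f[:2]@u).round(2),'Fz',f[2].round(2),'gap',(s['finger_gap']*94).round(1),'t',round(s['time_s'],2))
                                                                                                                                                                                                                                        ^^^^^^^^^^^^^^^^^^^^^^^^^^
AttributeError: 'float' object has no attribute 'round'
```

```bash
sed -i "s/(s\['finger_gap'\]\*94).round(1)/round(s['finger_gap']*94,1)/" th.py; python3 th.py
```

```text
theta 0.1883 r 0.1389 z 0.0304 head err deg -358.81 Ft -3.84 Fr -2.54 Fz 0.91 gap 16.3 t 6.77
```

Call:
move_arm --steps '[[[0.0002,0.007,0],[0,0,-0.05]],[[0.0002,0.007,0],[0,0,-0.05]],[[0.0002,0.007,0],[0,0,-0.05]],[[0.0002,0.007,0],[0,0,-0.05]],[[0.0002,0.007,0],[0,0,-0.05]]]'

```text
time_s: 7.18
tool_pos: [0.4388, -0.2148, 0.0304]
tcp_rot: [-3.134, -0.2, 0.0]
contact_force: [1.2, 5.8, 3.1]
finger_gap: 0.172
```

```bash
python3 th.py
```

```text
theta 0.4406 r 0.1383 z 0.0304 head err deg 1.04 Ft -5.65 Fr -1.81 Fz 3.13 gap 16.2 t 7.18
```

Call:
move_arm --steps '[[[0.0002,0.007,0],[0,0,-0.05]],[[0.0002,0.007,0],[0,0,-0.05]],[[0.0002,0.007,0],[0,0,-0.05]],[[0.0002,0.007,0],[0,0,-0.05]],[[0.0002,0.007,0],[0,0,-0.05]]]'

```text
time_s: 7.6
tool_pos: [0.4474, -0.2484, 0.0303]
tcp_rot: [-3.085, -0.589, 0.001]
contact_force: [-0.7, 6.4, 5.9]
finger_gap: 0.17
```

```bash
python3 th.py
```

```text
theta 0.6925 r 0.1378 z 0.0303 head err deg 0.94 Ft -6.26 Fr -1.58 Fz 5.9 gap 16.0 t 7.6
```

Call:
move_arm --steps '[[[0.0002,0.007,0],[0,0,-0.05]],[[0.0002,0.007,0],[0,0,-0.05]],[[0.0001,0.0042,0],[0,0,-0.03]]]'

```text
time_s: 7.85
tool_pos: [0.4551, -0.2651, 0.0303]
tcp_rot: [-3.04, -0.788, 0.001]
contact_force: [-3.0, 7.0, 5.5]
finger_gap: 0.171
```

```bash
python3 th.py
```

```text
theta 0.8261 r 0.1376 z 0.0303 head err deg 0.74 Ft -7.6 Fr -0.7 Fz 5.46 gap 16.1 t 7.85
```

Call:
move_arm --steps '[[[0,0.0035,-0.0003],[0,0,-0.025]],[[0,0.0035,-0.0003],[0,0,-0.025]],[[0,0.0028,0],[0,0,-0.02]]]'

```text
time_s: 8.1
tool_pos: [0.4596, -0.2726, 0.0305]
tcp_rot: [-3.01, -0.892, 0.002]
contact_force: [-1.3, 7.6, -0.2]
finger_gap: 0.175
```

```bash
python3 th.py
```

```text
theta 0.8902 r 0.1375 z 0.0305 head err deg 1.01 Ft -7.08 Fr -2.95 Fz -0.23 gap 16.5 t 8.1
```

Call:
move_arm --steps '[[[0,0.0014,-0.0003],[0,0,-0.01]],[[0,0.0014,-0.0003],[0,0,-0.01]]]'

```text
time_s: 8.27
tool_pos: [0.4609, -0.2745, 0.0307]
tcp_rot: [-3.001, -0.921, 0.003]
contact_force: [-0.5, 8.5, -12.2]
finger_gap: 0.176
```

```bash
python3 th.py
```

```text
theta 0.9061 r 0.1375 z 0.0307 head err deg 1.21 Ft -7.39 Fr -4.16 Fz -12.17 gap 16.5 t 8.27
```

Call:
move_arm --steps '[[[0,0.0014,0],[0,0,-0.01]],[[0,0.0014,0],[0,0,-0.01]]]'

```text
time_s: 8.43
tool_pos: [0.4623, -0.2767, 0.0306]
tcp_rot: [-2.991, -0.951, 0.003]
contact_force: [-1.6, 7.6, -6.3]
finger_gap: 0.17
```

```bash
python3 th.py
```

```text
theta 0.9255 r 0.1375 z 0.0306 head err deg 1.24 Ft -7.23 Fr -2.94 Fz -6.34 gap 16.0 t 8.43
```

Call:
move_arm --steps '[[[0,0.0014,0],[0,0,-0.01]],[[0,0.0014,0],[0,0,-0.01]]]'

```text
time_s: 8.6
tool_pos: [0.4639, -0.279, 0.0306]
tcp_rot: [-2.981, -0.981, 0.003]
contact_force: [-0.8, 6.3, -7.7]
finger_gap: 0.172
```

```bash
python3 th.py
```

```text
theta 0.9459 r 0.1375 z 0.0306 head err deg 1.22 Ft -5.64 Fr -3.02 Fz -7.73 gap 16.2 t 8.6
```

Call:
move_arm --steps '[[[0.0002,0.0014,0.0002],[0,0,-0.01]],[[0.0002,0.0014,0.0002],[0,0,-0.01]]]'

```text
time_s: 8.77
tool_pos: [0.4658, -0.2814, 0.0304]
tcp_rot: [-2.972, -1.011, 0.003]
contact_force: [-4.6, 5.5, 1.8]
finger_gap: 0.175
```

```bash
python3 th.py
```

```text
theta 0.968 r 0.1374 z 0.0304 head err deg 1.09 Ft -7.19 Fr 0.39 Fz 1.83 gap 16.4 t 8.77
```

Call:
move_arm --steps '[[[0.0001,0.0014,0.0],[0,0,-0.01]],[[0.0001,0.0014,0],[0,0,-0.01]]]'

```text
time_s: 8.93
tool_pos: [0.4675, -0.2837, 0.0305]
tcp_rot: [-2.962, -1.04, 0.003]
contact_force: [-5.0, 6.6, 0.3]
finger_gap: 0.174
```

```bash
python3 th.py
```

```text
theta 0.989 r 0.1374 z 0.0305 head err deg 1.02 Ft -8.27 Fr -0.07 Fz 0.31 gap 16.3 t 8.93
```

Call:
move_arm --steps '[[[0.0001,0.0014,0.0],[0,0,-0.01]],[[0.0001,0.0007,0],[0,0,-0.005]]]'

```text
time_s: 9.1
tool_pos: [0.4688, -0.2854, 0.0305]
tcp_rot: [-2.954, -1.062, 0.004]
contact_force: [-6.0, 4.4, -0.1]
finger_gap: 0.171
```

```bash
python3 th.py
```

```text
theta 1.0044 r 0.1374 z 0.0305 head err deg 0.99 Ft -7.23 Fr 1.94 Fz -0.05 gap 16.1 t 9.1
```

Call:
move_arm --steps '[[[0,0.0014,0.0],[0,0,-0.01]],[[0,0.0007,0],[0,0,-0.005]]]'

```text
time_s: 9.27
tool_pos: [0.4701, -0.287, 0.0305]
tcp_rot: [-2.946, -1.084, 0.004]
contact_force: [-5.1, 4.9, 0.6]
finger_gap: 0.17
```

```bash
python3 th.py
```

```text
theta 1.0196 r 0.1374 z 0.0305 head err deg 0.97 Ft -7.06 Fr 0.85 Fz 0.61 gap 16.0 t 9.27
```

Call:
move_arm --steps '[[[0,0.0014,0.0],[0,0,-0.01]],[[0,0.0007,0],[0,0,-0.005]]]'

```text
time_s: 9.43
tool_pos: [0.4714, -0.2884, 0.0305]
tcp_rot: [-2.937, -1.106, 0.004]
contact_force: [-6.3, 6.4, 1.2]
finger_gap: 0.172
```

```bash
python3 th.py;  python3 look.py scene .47 -.29 .06 40 9 s8.png
```

```text
theta 1.0336 r 0.1374 z 0.0305 head err deg 1.03 Ft -8.94 Fr 0.71 Fz 1.22 gap 16.1 t 9.43
[ 0.4714 -0.2884  0.0305] [-6.32  6.37  1.22] 0.1717876698874209
scene crop origin 304 218 scale 9.0
```

View pics/s8.png

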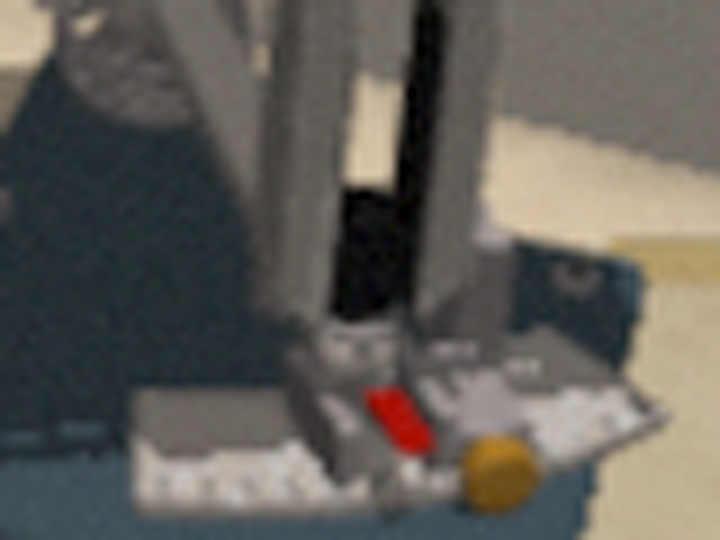

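The knob at (370,250) stands over the catch block, just short of the red tab's inner end at (385,395). I'll carry on in small steps.

Call:
move_arm --steps '[[[0,0.001,0.0],[0,0,-0.007]],[[0,0.0005,0],[0,0,-0.004]]]'

```text
time_s: 9.65
tool_pos: [0.472, -0.2892, 0.0304]
tcp_rot: [-2.931, -1.121, 0.004]
contact_force: [-8.9, 8.2, 4.6]
finger_gap: 0.172
```

```bash
python3 th.py
```

```text
theta 1.0404 r 0.1374 z 0.0304 head err deg 1.26 Ft -11.98 Fr 1.44 Fz 4.57 gap 16.2 t 9.65
```

Call:
move_arm --steps '[[[0,0.001,0.0],[0,0,-0.007]],[[0,0.0005,0],[0,0,-0.004]]]'

```text
time_s: 9.82
tool_pos: [0.4729, -0.2902, 0.0304]
tcp_rot: [-2.924, -1.138, 0.004]
contact_force: [-7.6, 8.4, 5.0]
finger_gap: 0.176
```

```bash
python3 th.py
```

```text
theta 1.0506 r 0.1374 z 0.0304 head err deg 1.31 Ft -11.36 Fr 0.17 Fz 4.95 gap 16.6 t 9.82
```

Call:
move_arm --steps '[[[0,0.001,0.0],[0,0,-0.007]],[[0,0.0005,0],[0,0,-0.004]]]'

```text
time_s: 9.98
tool_pos: [0.4738, -0.2912, 0.0304]
tcp_rot: [-2.917, -1.153, 0.005]
contact_force: [-10.4, 8.8, 6.0]
finger_gap: 0.171
```

```bash
python3 th.py
```

```text
theta 1.06 r 0.1374 z 0.0304 head err deg 1.4 Ft -13.5 Fr 1.86 Fz 5.98 gap 16.1 t 9.98
```

Call:
move_arm --steps '[[[0,0.001,0.0],[0,0,-0.007]],[[0,0.0005,0],[0,0,-0.004]]]'

```text
time_s: 10.15
tool_pos: [0.4751, -0.2926, 0.0305]
tcp_rot: [-2.912, -1.17, 0.004]
contact_force: [-7.7, 7.1, 3.2]
finger_gap: 0.17
```

```bash
python3 th.py
```

```text
theta 1.0741 r 0.1374 z 0.0305 head err deg 1.22 Ft -10.41 Fr 0.87 Fz 3.24 gap 15.9 t 10.15
```

Call:
move_arm --steps '[[[0,0.0008,0.0],[0,0,-0.006]],[[0,0,0],[0,0,0]]]'

```text
time_s: 10.32
tool_pos: [0.476, -0.2936, 0.0305]
tcp_rot: [-2.909, -1.179, 0.004]
contact_force: [-5.3, 5.5, 0.8]
finger_gap: 0.172
```

```bash
python3 th.py
```

```text
theta 1.0839 r 0.1374 z 0.0305 head err deg 1.0 Ft -7.6 Fr 0.11 Fz 0.77 gap 16.2 t 10.32
```

Call:
move_arm --steps '[[[0,0.0008,0.0],[0,0,-0.006]],[[0,0,0],[0,0,0]]]'

```text
time_s: 10.48
tool_pos: [0.4767, -0.2942, 0.0305]
tcp_rot: [-2.906, -1.187, 0.003]
contact_force: [-5.8, 5.8, 0.4]
finger_gap: 0.171
```

```bash
python3 th.py
```

```text
theta 1.0902 r 0.1373 z 0.0305 head err deg 0.98 Ft -8.15 Fr 0.23 Fz 0.4 gap 16.1 t 10.48
```

Call:
move_arm --steps '[[[0,-0.0008,0.0],[0,0,0.006]],[[0,-0.0008,0],[0,0,0.006]]]'

```text
time_s: 10.65
tool_pos: [0.4757, -0.2932, 0.0305]
tcp_rot: [-2.914, -1.169, 0.003]
contact_force: [-3.9, 3.7, -1.4]
finger_gap: 0.169
```

```bash
python3 th.py
```

```text
theta 1.0801 r 0.1373 z 0.0305 head err deg 0.83 Ft -5.36 Fr 0.28 Fz -1.38 gap 15.9 t 10.65
```

Call:
move_arm --steps '[[[0,-0.0006,0.0],[0,0,0.004]],[[0,-0.0006,0],[0,0,0.004]]]'

```text
time_s: 10.82
tool_pos: [0.4746, -0.2921, 0.0305]
tcp_rot: [-2.918, -1.157, 0.004]
contact_force: [-5.6, 5.3, 2.1]
finger_gap: 0.172
```

```bash
python3 th.py
```

```text
theta 1.0687 r 0.1374 z 0.0305 head err deg 1.03 Ft -7.67 Fr 0.56 Fz 2.12 gap 16.2 t 10.82
```

Call:
move_arm --steps '[[[0,-0.0006,0.0],[0,0,0.004]],[[0,0,0],[0,0,0]]]'

```text
time_s: 10.98
tool_pos: [0.4738, -0.2913, 0.0304]
tcp_rot: [-2.919, -1.151, 0.004]
contact_force: [-8.7, 8.2, 3.4]
finger_gap: 0.175
```

```bash
python3 th.py
```

```text
theta 1.0607 r 0.1374 z 0.0304 head err deg 1.26 Ft -11.9 Fr 1.08 Fz 3.38 gap 16.5 t 10.98
```

Call:
move_arm --steps '[[[0,-0.0006,0.0],[0,0,0.004]],[[0,0,0],[0,0,0]]]'

```text
time_s: 11.15
tool_pos: [0.4734, -0.2908, 0.0304]
tcp_rot: [-2.921, -1.145, 0.004]
contact_force: [-6.6, 7.0, 3.0]
finger_gap: 0.17
```

```bash
python3 th.py
```

```text
theta 1.0561 r 0.1373 z 0.0304 head err deg 1.3 Ft -9.67 Fr 0.31 Fz 2.99 gap 16.0 t 11.15
```

Call:
move_arm --steps '[[[0,-0.0006,0.0],[0,0,0.004]],[[0,0,0],[0,0,0]]]'

```text
time_s: 11.32
tool_pos: [0.4732, -0.2905, 0.0305]
tcp_rot: [-2.924, -1.14, 0.004]
contact_force: [-7.5, 7.0, 2.1]
finger_gap: 0.174
```

```bash
python3 th.py
```

```text
theta 1.0537 r 0.1373 z 0.0305 head err deg 1.21 Ft -10.25 Fr 1.02 Fz 2.13 gap 16.3 t 11.32
```

Call:
move_arm --steps '[[[0,0.0014,0.0],[0,0,-0.01]],[[0,0.0014,0],[0,0,-0.01]],[[0,0,0],[0,0,0]]]'

```text
time_s: 11.57
tool_pos: [0.4753, -0.2929, 0.0305]
tcp_rot: [-2.912, -1.17, 0.004]
contact_force: [-5.4, 4.9, 0.5]
finger_gap: 0.178
```

```bash
python3 th.py
```

```text
theta 1.077 r 0.1374 z 0.0305 head err deg 1.07 Ft -7.27 Fr 0.65 Fz 0.49 gap 16.7 t 11.57
```

Call:
move_arm --steps '[[[0,0.0014,0.0],[0,0,-0.01]],[[0,0,0],[0,0,0]]]'

```text
time_s: 11.73
tool_pos: [0.4765, -0.294, 0.0305]
tcp_rot: [-2.907, -1.185, 0.003]
contact_force: [-4.5, 3.7, -0.7]
finger_gap: 0.173
```

```bash
python3 th.py
```

```text
theta 1.0887 r 0.1373 z 0.0305 head err deg 0.97 Ft -5.78 Fr 0.76 Fz -0.7 gap 16.3 t 11.73
```

Call:
move_arm --steps '[[[0,0.0008,0.0],[0,0,-0.006]],[[0,0,0],[0,0,0]]]'

```text
time_s: 11.9
tool_pos: [0.4769, -0.2945, 0.0305]
tcp_rot: [-2.903, -1.193, 0.003]
contact_force: [-6.5, 5.1, 1.3]
finger_gap: 0.176
```

```bash
python3 th.py
```

```text
theta 1.0932 r 0.1373 z 0.0305 head err deg 1.04 Ft -8.21 Fr 1.16 Fz 1.34 gap 16.6 t 11.9
```

Call:
move_arm --steps '[[[0,0.0008,0.0],[0,0,-0.006]],[[0,0,0],[0,0,0]]]'

```text
time_s: 12.07
tool_pos: [0.4775, -0.2951, 0.0305]
tcp_rot: [-2.9, -1.202, 0.003]
contact_force: [-5.7, 4.8, -0.5]
finger_gap: 0.17
```

```bash
python3 th.py
```

```text
theta 1.0991 r 0.1373 z 0.0305 head err deg 1.04 Ft -7.42 Fr 0.71 Fz -0.54 gap 16.0 t 12.07
```

Call:
move_arm --steps '[[[0,0.0014,0.0],[0,0,-0.01]],[[0,0,0],[0,0,0]]]'

```text
time_s: 12.23
tool_pos: [0.4786, -0.2962, 0.0305]
tcp_rot: [-2.894, -1.217, 0.003]
contact_force: [-5.2, 4.3, 0.0]
finger_gap: 0.17
```

```bash
python3 th.py
```

```text
theta 1.1107 r 0.1373 z 0.0305 head err deg 0.97 Ft -6.73 Fr 0.71 Fz 0.03 gap 16.0 t 12.23
```

Call:
move_arm --steps '[[[0,0.0014,0.0],[0,0,-0.01]],[[0,0,0],[0,0,0]]]'

```text
time_s: 12.4
tool_pos: [0.4794, -0.2971, 0.0305]
tcp_rot: [-2.887, -1.231, 0.004]
contact_force: [-6.0, 3.7, -0.3]
finger_gap: 0.174
```

```bash
python3 th.py; python3 look.py scene .47 -.29 .06 40 9 s9.png
```

```text
theta 1.1196 r 0.1373 z 0.0305 head err deg 1.03 Ft -6.83 Fr 1.63 Fz -0.26 gap 16.3 t 12.4
[ 0.4794 -0.2971  0.0305] [-5.99  3.67 -0.26] 0.1735717713702211
scene crop origin 304 218 scale 9.0
```

View pics/s9.png

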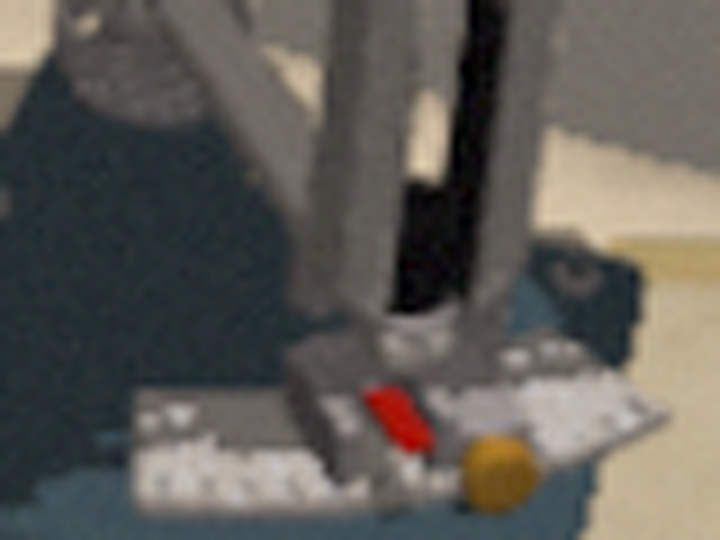

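Call:
move_arm --steps '[[[0,0.0008,0.0],[0,0,-0.006]],[[0,0,0],[0,0,0]]]'

```text
time_s: 12.62
tool_pos: [0.48, -0.2976, 0.0305]
tcp_rot: [-2.884, -1.239, 0.004]
contact_force: [-5.5, 5.2, 1.2]
finger_gap: 0.173
```

```bash
python3 th.py
```

```text
theta 1.1249 r 0.1373 z 0.0305 head err deg 1.06 Ft -7.54 Fr 0.12 Fz 1.22 gap 16.3 t 12.62
```

Call:
move_arm --steps '[[[0,0.0008,0.0],[0,0,-0.006]],[[0,0,0],[0,0,0]]]'

```text
time_s: 12.78
tool_pos: [0.4805, -0.2982, 0.0305]
tcp_rot: [-2.88, -1.248, 0.004]
contact_force: [-5.7, 5.1, 1.0]
finger_gap: 0.179
```

```bash
python3 th.py
```

```text
theta 1.1308 r 0.1374 z 0.0305 head err deg 1.05 Ft -7.63 Fr 0.37 Fz 1.02 gap 16.8 t 12.78
```

Call:
move_arm --steps '[[[0,0.0008,0.0],[0,0,-0.006]],[[0,0,0],[0,0,0]]]'

```text
time_s: 12.95
tool_pos: [0.4811, -0.2987, 0.0304]
tcp_rot: [-2.876, -1.257, 0.004]
contact_force: [-5.5, 5.5, 1.7]
finger_gap: 0.171
```

```bash
python3 th.py
```

```text
theta 1.1364 r 0.1373 z 0.0304 head err deg 1.08 Ft -7.79 Fr -0.14 Fz 1.7 gap 16.1 t 12.95
```

Call:
move_arm --steps '[[[0,0.0008,0.0],[0,0,-0.006]],[[0,0,0],[0,0,0]]]'

```text
time_s: 13.12
tool_pos: [0.4816, -0.2993, 0.0305]
tcp_rot: [-2.873, -1.265, 0.004]
contact_force: [-7.3, 3.9, 1.4]
finger_gap: 0.173
```

```bash
python3 th.py
```

```text
theta 1.1423 r 0.1374 z 0.0305 head err deg 1.08 Ft -7.94 Fr 2.2 Fz 1.38 gap 16.2 t 13.12
```

Call:
move_arm --steps '[[[0,0.0007,0.0],[0,0,-0.005]],[[0,0,0],[0,0,0]]]'

```text
time_s: 13.28
tool_pos: [0.4821, -0.2997, 0.0304]
tcp_rot: [-2.869, -1.272, 0.004]
contact_force: [-6.6, 5.2, 0.4]
finger_gap: 0.172
```

```bash
python3 th.py
```

```text
theta 1.1469 r 0.1373 z 0.0304 head err deg 1.1 Ft -8.37 Fr 0.75 Fz 0.44 gap 16.2 t 13.28
```

Call:
move_arm --steps '[[[0,-0.001,0.0],[0,0,0.007]],[[0,-0.001,0.0],[0,0,0.007]],[[0,0,0],[0,0,0]]]'

```text
time_s: 13.53
tool_pos: [0.4806, -0.2982, 0.0305]
tcp_rot: [-2.879, -1.251, 0.003]
contact_force: [-6.2, 4.3, 0.3]
finger_gap: 0.173
```

```bash
python3 th.py
```

```text
theta 1.1313 r 0.1373 z 0.0305 head err deg 1.15 Ft -7.41 Fr 1.21 Fz 0.31 gap 16.3 t 13.53
```

Call:
move_arm --steps '[[[0,-0.0007,0.0],[0,0,0.005]],[[0,-0.0007,0.0],[0,0,0.005]],[[0,0,0],[0,0,0]]]'

```text
time_s: 13.78
tool_pos: [0.4796, -0.2973, 0.0305]
tcp_rot: [-2.885, -1.237, 0.003]
contact_force: [-5.5, 3.4, 0.3]
finger_gap: 0.176
```

```bash
python3 th.py
```

```text
theta 1.1215 r 0.1373 z 0.0305 head err deg 1.15 Ft -6.27 Fr 1.43 Fz 0.33 gap 16.5 t 13.78
```

Call:
move_arm --steps '[[[0,-0.0007,0.0],[0,0,0.005]],[[0,0,0],[0,0,0]]]'

```text
time_s: 13.95
tool_pos: [0.4791, -0.2968, 0.0305]
tcp_rot: [-2.888, -1.23, 0.004]
contact_force: [-6.7, 5.4, 0.1]
finger_gap: 0.175
```

```bash
python3 th.py
```

```text
theta 1.1165 r 0.1374 z 0.0305 head err deg 1.15 Ft -8.59 Fr 0.9 Fz 0.13 gap 16.4 t 13.95
```

```bash
python3 - <<'E'
from h import *
p=np.load('tester.npy')
def ang(P):
    v=P[:2]-p[:2];return np.round([(np.arctan2(v[1],v[0])-p[2]-np.radians(150)+np.pi)%(2*np.pi)-np.pi, np.linalg.norm(v)],3)
C=lambda u,v:(u/15+332,v/15+211)
for nm,u,v in[('wall front top in',270,250),('wall front bot',400,385),('thin top in',320,245),('thin out',430,370),('nose mid',400,265),('slot in',410,205),('slot mid',455,240),('slot out',505,290),('tab in',450,310),('tab out',515,385),('block in',425,160),('block right in',500,100),('block right out',580,200),('buffer black',440,70)]:
    print(nm,[ (z,ang(atz('top',C(u,v),z)).tolist()) for z in (.025,.035,.045)])
E
```

```text
wall front top in [(0.025, [0.969, 0.124]), (0.035, [0.945, 0.123]), (0.045, [0.921, 0.123])]
wall front bot [(0.025, [1.004, 0.154]), (0.035, [0.985, 0.153]), (0.045, [0.965, 0.153])]
thin top in [(0.025, [1.029, 0.128]), (0.035, [1.006, 0.127]), (0.045, [0.982, 0.127])]
thin out [(0.025, [1.042, 0.155]), (0.035, [1.022, 0.154]), (0.045, [1.002, 0.153])]
nose mid [(0.025, [1.094, 0.138]), (0.035, [1.072, 0.138]), (0.045, [1.05, 0.137])]
slot in [(0.025, [1.157, 0.132]), (0.035, [1.133, 0.131]), (0.045, [1.109, 0.13])]
slot mid [(0.025, [1.166, 0.141]), (0.035, [1.144, 0.14]), (0.045, [1.122, 0.139])]
slot out [(0.025, [1.166, 0.153]), (0.035, [1.145, 0.152]), (0.045, [1.125, 0.151])]
tab in [(0.025, [1.103, 0.149]), (0.035, [1.083, 0.148]), (0.045, [1.062, 0.147])]
tab out [(0.025, [1.102, 0.166]), (0.035, [1.083, 0.164]), (0.045, [1.065, 0.163])]
block in [(0.025, [1.215, 0.129]), (0.035, [1.19, 0.128]), (0.045, [1.166, 0.127])]
block right in [(0.025, [1.342, 0.132]), (0.035, [1.318, 0.131]), (0.045, [1.294, 0.129])]
block right out [(0.025, [1.301, 0.153]), (0.035, [1.28, 0.151]), (0.045, [1.259, 0.149])]
buffer black [(0.025, [1.327, 0.121]), (0.035, [1.301, 0.12]), (0.045, [1.275, 0.119])]
```

Call:
move_arm --steps '[[[0,0.0014,0.0],[0,0,-0.01]],[[0,0.0014,0.0],[0,0,-0.01]],[[0,0.0014,0],[0,0,-0.01]],[[0,0,0],[0,0,0]]]'

```text
time_s: 14.28
tool_pos: [0.4823, -0.2998, 0.0304]
tcp_rot: [-2.868, -1.274, 0.004]
contact_force: [-5.8, 5.5, 1.5]
finger_gap: 0.173
```

```bash
python3 th.py
```

```text
theta 1.1483 r 0.1373 z 0.0304 head err deg 1.1 Ft -8.02 Fr -0.02 Fz 1.5 gap 16.2 t 14.28
```

Call:
move_arm --steps '[[[0,0.0007,0.0],[0,0,-0.005]],[[0,0.0007,0],[0,0,-0.005]],[[0,0,0],[0,0,0]]]'

```text
time_s: 14.53
tool_pos: [0.4829, -0.3004, 0.0304]
tcp_rot: [-2.861, -1.288, 0.004]
contact_force: [-9.2, 6.5, 4.0]
finger_gap: 0.171
```

```bash
python3 th.py
```

```text
theta 1.1544 r 0.1374 z 0.0304 head err deg 1.3 Ft -11.15 Fr 1.45 Fz 3.99 gap 16.0 t 14.53
```

Call:
move_arm --steps '[[[0,0.0007,0.0],[0,0,-0.005]],[[0,0,0],[0,0,0]]]'

```text
time_s: 14.7
tool_pos: [0.4832, -0.3007, 0.0304]
tcp_rot: [-2.858, -1.295, 0.004]
contact_force: [-9.9, 7.9, 5.1]
finger_gap: 0.174
```

```bash
python3 th.py
```

```text
theta 1.1576 r 0.1373 z 0.0304 head err deg 1.4 Ft -12.7 Fr 0.9 Fz 5.12 gap 16.4 t 14.7
```

```bash
python3 look.py scene .48 -.29 .045 28 14 s10.png; python3 look.py top .5 -.30 .05 50 8 t10.png;python3 th.py
```

```text
[ 0.4832 -0.3007  0.0304] [-9.94  7.94  5.12] 0.174159334914288
scene crop origin 317 231 scale 14.0
[ 0.4832 -0.3007  0.0304] [-9.72  8.17  5.63] 0.1744600929037185
top crop origin 313 180 scale 8.0
theta 1.1572 r 0.1374 z 0.0304 head err deg 1.41 Ft -12.58 Fr 0.89 Fz 5.69 gap 16.2 t 14.8
```

View pics/s10.png

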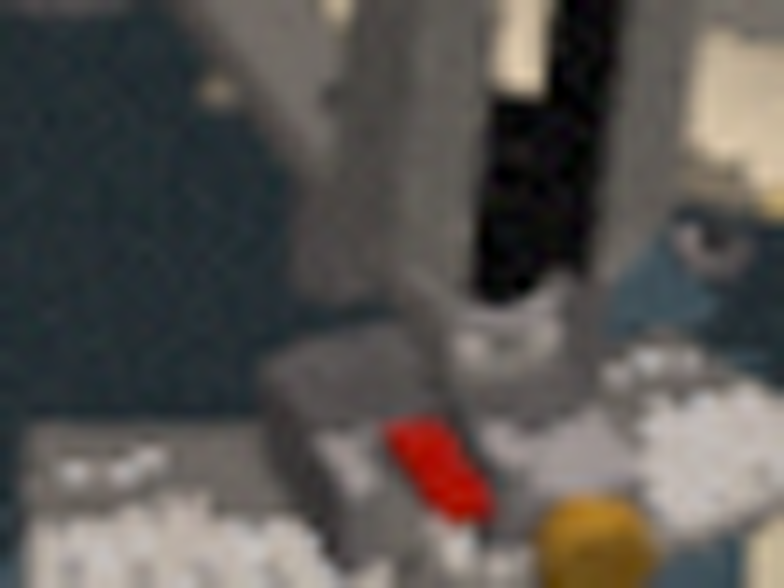

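View pics/t10.png

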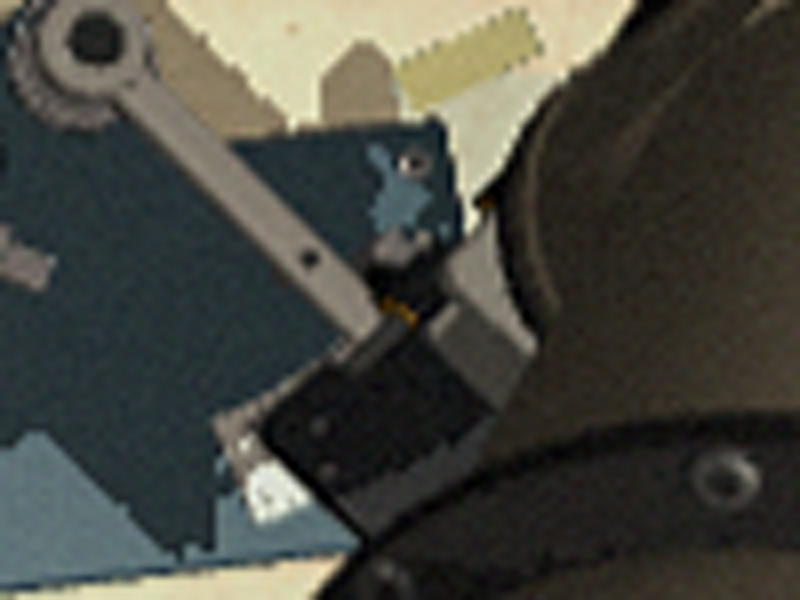

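The top view shows the arm edge near (370,290) against the black buffer at (385,270), and the force is rising. That puts the hold at about 1.12 and the first bump at the nose bevel. I'll ease back further than before.

Call:
move_arm --steps '[[[0,-0.0014,0.0],[0,0,0.01]],[[0,-0.0014,0.0],[0,0,0.01]],[[0,-0.0014,0.0],[0,0,0.01]],[[0,0,0],[0,0,0]]]'

```text
time_s: 15.13
tool_pos: [0.4805, -0.2982, 0.0305]
tcp_rot: [-2.879, -1.251, 0.003]
contact_force: [-5.1, 5.4, -0.3]
finger_gap: 0.167
```

```bash
python3 th.py
```

```text
theta 1.1307 r 0.1373 z 0.0305 head err deg 1.18 Ft -7.44 Fr -0.36 Fz -0.33 gap 15.7 t 15.13
```

Call:
move_arm --steps '[[[0,-0.0008,0.0],[0,0,0.006]],[[0,-0.0008,0.0],[0,0,0.006]],[[0,0,0],[0,0,0]]]'

```text
time_s: 15.38
tool_pos: [0.4795, -0.2971, 0.0305]
tcp_rot: [-2.886, -1.234, 0.003]
contact_force: [-6.5, 5.2, 0.7]
finger_gap: 0.174
```

```bash
python3 th.py
```

```text
theta 1.12 r 0.1373 z 0.0305 head err deg 1.12 Ft -8.3 Fr 0.89 Fz 0.67 gap 16.4 t 15.38
```

Call:
move_arm --steps '[[[0,-0.0006,0.0],[0,0,0.004]],[[0,0,0],[0,0,0]]]'

```text
time_s: 15.55
tool_pos: [0.4791, -0.2967, 0.0305]
tcp_rot: [-2.888, -1.228, 0.003]
contact_force: [-4.6, 5.0, 1.1]
finger_gap: 0.173
```

```bash
python3 th.py
```

```text
theta 1.1158 r 0.1373 z 0.0305 head err deg 1.14 Ft -6.79 Fr -0.27 Fz 1.07 gap 16.3 t 15.55
```

Call:
move_arm --steps '[[[0,-0.0006,0.0],[0,0,0.004]],[[0,0,0],[0,0,0]]]'

```text
time_s: 15.72
tool_pos: [0.4787, -0.2964, 0.0305]
tcp_rot: [-2.891, -1.223, 0.003]
contact_force: [-4.7, 4.4, -0.3]
finger_gap: 0.174
```

```bash
python3 th.py
```

```text
theta 1.1123 r 0.1374 z 0.0305 head err deg 1.11 Ft -6.44 Fr 0.26 Fz -0.3 gap 16.4 t 15.72
```

Call:
move_arm --steps '[[[0,-0.0008,0.0],[0,0,0.006]],[[0,0,0],[0,0,0]]]'

```text
time_s: 15.88
tool_pos: [0.4785, -0.2961, 0.0305]
tcp_rot: [-2.895, -1.214, 0.003]
contact_force: [-5.0, 2.8, -3.7]
finger_gap: 0.171
```

```bash
python3 th.py
```

```text
theta 1.1096 r 0.1373 z 0.0305 head err deg 0.92 Ft -5.48 Fr 1.57 Fz -3.7 gap 16.1 t 15.88
```

Call:
move_arm --steps '[[[0,-0.0008,0.0],[0,0,0.006]],[[0,0,0],[0,0,0]]]'

```text
time_s: 16.05
tool_pos: [0.4784, -0.296, 0.0306]
tcp_rot: [-2.9, -1.206, 0.002]
contact_force: [-3.3, 1.1, -9.1]
finger_gap: 0.178
```

```bash
python3 th.py
```

```text
theta 1.1082 r 0.1373 z 0.0306 head err deg 0.65 Ft -3.07 Fr 1.59 Fz -9.08 gap 16.7 t 16.05
```

Call:
move_arm --steps '[[[0,-0.0008,0.0],[0,0,0.006]],[[0,0,0],[0,0,0]]]'

```text
time_s: 16.22
tool_pos: [0.4781, -0.2957, 0.0308]
tcp_rot: [-2.904, -1.197, 0.001]
contact_force: [-1.8, -1.9, -14.1]
finger_gap: 0.176
```

```bash
python3 th.py
```

```text
theta 1.1058 r 0.1373 z 0.0308 head err deg 0.44 Ft 0.06 Fr 2.64 Fz -14.06 gap 16.5 t 16.22
```

Call:
move_arm --steps '[[[0,-0.0008,0.0],[0,0,0.006]],[[0,0,0],[0,0,0]]]'

```text
time_s: 16.38
tool_pos: [0.4779, -0.2953, 0.0308]
tcp_rot: [2.908, 1.189, -0.001]
contact_force: [-1.0, -4.9, -19.9]
finger_gap: 0.174
```

```bash
python3 th.py
```

```text
theta 1.1029 r 0.1371 z 0.0308 head err deg 0.27 Ft 2.84 Fr 4.15 Fz -19.88 gap 16.4 t 16.38
```

The force fell to zero and reversed at about 1.107, so the arm is on its catch. I'll relax the residual force and then release.

Call:
move_arm --steps '[[[0,0.0008,0.0003],[0,0,-0.006]],[[0,0,0],[0,0,0]]]'

```text
time_s: 16.55
tool_pos: [0.4783, -0.2957, 0.0307]
tcp_rot: [-2.903, -1.199, 0.001]
contact_force: [-3.8, -1.8, -14.1]
finger_gap: 0.173
```

```bash
python3 th.py
```

```text
theta 1.1066 r 0.1372 z 0.0307 head err deg 0.46 Ft -1.35 Fr 3.94 Fz -14.14 gap 16.3 t 16.55
```

Call:
move_arm --steps '[[[0,0,0.0006],[0,0,0]],[[0,0,0],[0,0,0]]]'

```text
time_s: 16.72
tool_pos: [0.4785, -0.2959, 0.0306]
tcp_rot: [-2.904, -1.198, 0.0]
contact_force: [-6.7, -1.5, -6.4]
finger_gap: 0.173
```

```bash
python3 th.py
```

```text
theta 1.1085 r 0.1372 z 0.0306 head err deg 0.31 Ft -3.65 Fr 5.78 Fz -6.42 gap 16.3 t 16.72
```

Call:
move_arm --steps '[[[0.0003,-0.0006,0.0002],[0,0,0.0]],[[0,0,0],[0,0,0]]]' --newtons 5

```text
time_s: 16.88
tool_pos: [0.4787, -0.2955, 0.0308]
tcp_rot: [2.904, 1.198, 0.001]
contact_force: [-5.9, -1.5, -1.0]
finger_gap: 0.18
```

```bash
python3 th.py
```

```text
theta 1.1075 r 0.1368 z 0.0308 head err deg 0.37 Ft -3.05 Fr 5.31 Fz -1.03 gap 16.9 t 16.88
```

Call:
move_arm --steps '[[[0.0,-0.0006,0.0],[0,0,0.0]],[[0,0,0],[0,0,0]]]'

```text
time_s: 17.05
tool_pos: [0.4785, -0.2953, 0.0309]
tcp_rot: [2.903, 1.197, 0.001]
contact_force: [-5.3, -3.2, -2.7]
finger_gap: 0.177
```

```bash
python3 th.py
```

```text
theta 1.1057 r 0.1367 z 0.0309 head err deg 0.47 Ft -1.37 Fr 6.05 Fz -2.68 gap 16.6 t 17.05
```

Call:
move_arm --steps '[[[0,0,0],[0,0,0]],[[0,0,0],[0,0,0]]]' --grip 0.022

```text
time_s: 17.22
tool_pos: [0.4795, -0.2948, 0.031]
tcp_rot: [2.903, 1.198, 0.003]
contact_force: [0.0, -0.7, -0.5]
finger_gap: 0.23
```

```bash
python3 th.py; python3 look.py top .5 -.27 .05 50 8 t11.png;python3 look.py scene .48 -.26 .045 40 10 s11.png
```

```text
theta 1.1076 r 0.1357 z 0.031 head err deg 0.39 Ft 0.5 Fr 0.47 Fz -0.46 gap 21.7 t 17.22
[ 0.4795 -0.2948  0.031 ] [ 0.02 -0.68 -0.46] 0.23036377305476763
top crop origin 301 179 scale 8.0
[ 0.4793 -0.2947  0.0308] [-0.23  0.08 -0.01] 0.2348376442095629
scene crop origin 290 217 scale 10.0
```

View pics/t11.png

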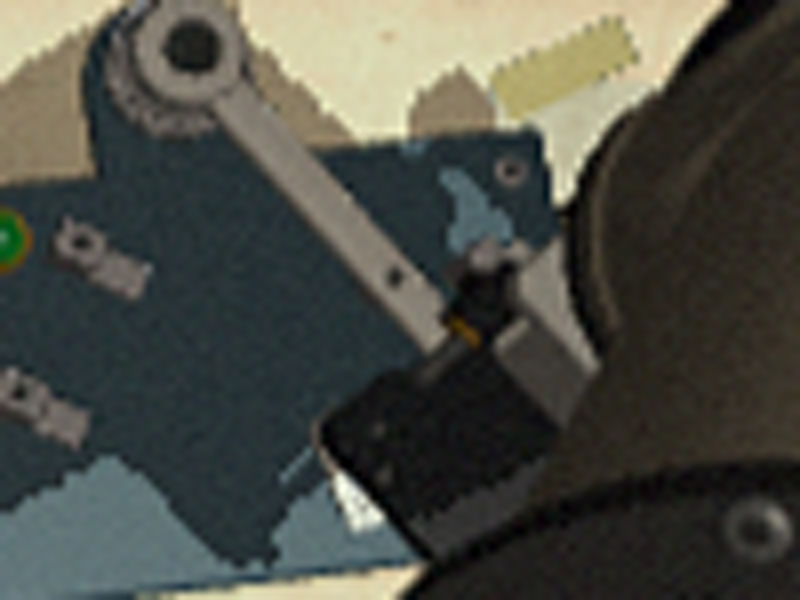

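View pics/s11.png

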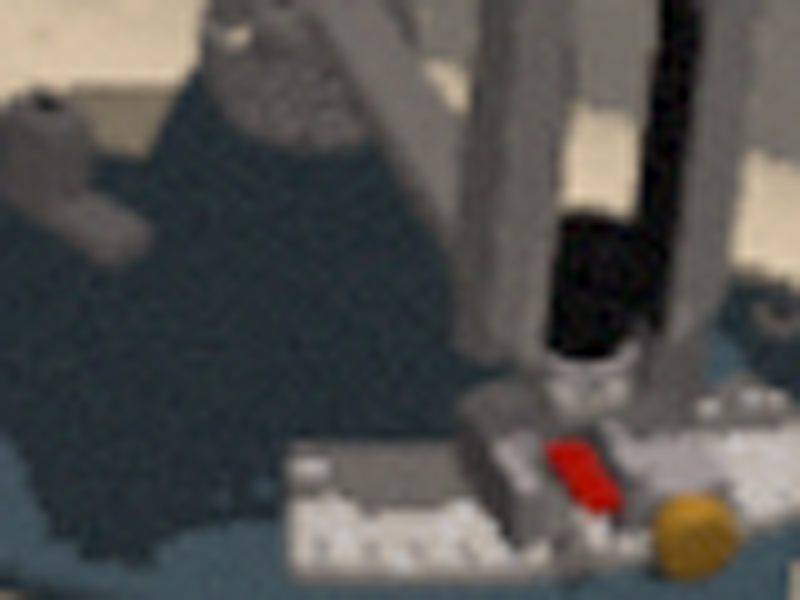

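Call:
move_arm --steps '[[[0,0,-0.003],[0,0,0]],[[0,0,-0.006],[0,0,0]],[[0,0,-0.015],[0,0,0]],[[0,0,-0.025],[0,0,0]],[[0,0,-0.03],[0,0,0]]]' --grip 0.024

```text
time_s: 17.73
tool_pos: [0.4772, -0.2943, 0.1095]
tcp_rot: [-2.903, -1.198, 0.003]
contact_force: [-0.1, 0.1, 0.2]
finger_gap: 0.256
```

```bash
python3 th.py; python3 look.py scene .48 -.26 .045 50 8 s12.png; python3 plan.py 0.5 -0.05 0.16 -105 10 10
python3 - <<'E'
from h import *
p=np.array([.4437,-.1545,.0423])
for o in(0,.018,.020,.022,.024,.026,.028):print(o,((proj('scene',p+[0,0,o])-[236,189])*9).round(0))
E
```

```text
theta 1.0936 r 0.1369 z 0.1095 head err deg 1.17 Ft -0.11 Fr 0.02 Fz 0.24 gap 24.1 t 17.73
[ 0.4772 -0.2943  0.1095] [-0.09  0.06  0.24] 0.2560347427398788
scene crop origin 280 209 scale 8.0
cur [ 0.4799 -0.2961  0.1155] heading -45.21 t 17.78 q [ 0.03  0.34  0.51  1.95 -0.21  0.9  -0.15]
per-row mm 25.082560960278162 deg 5.979059846771675
[[0.0188, -0.016, -0.0045], [0.0003, -0.0004, 0.1044]]
[[0.017, -0.0179, -0.0045], [0.0003, -0.0004, 0.1044]]
[[0.015, -0.0196, -0.0045], [0.0003, -0.0004, 0.1044]]
[[0.0129, -0.021, -0.0045], [0.0003, -0.0004, 0.1044]]
[[0.0107, -0.0223, -0.0045], [0.0003, -0.0004, 0.1044]]
[[0.0083, -0.0233, -0.0045], [0.0003, -0.0004, 0.1044]]
[[0.0058, -0.024, -0.0045], [0.0003, -0.0004, 0.1044]]
[[0.0033, -0.0245, -0.0044], [0.0003, -0.0004, 0.1044]]
[[0.0007, -0.0246, -0.0045], [0.0003, -0.0004, 0.1044]]
[[-0.0019, -0.0246, -0.0044], [0.0003, -0.0004, 0.1044]]
remaining rows 0 end [ 0.5  -0.05  0.16]
0 [321. 466.]
0.018 [322. 397.]
0.02 [322. 389.]
0.022 [322. 382.]
0.024 [323. 374.]
0.026 [323. 366.]
0.028 [323. 358.]
```

View pics/s12.png

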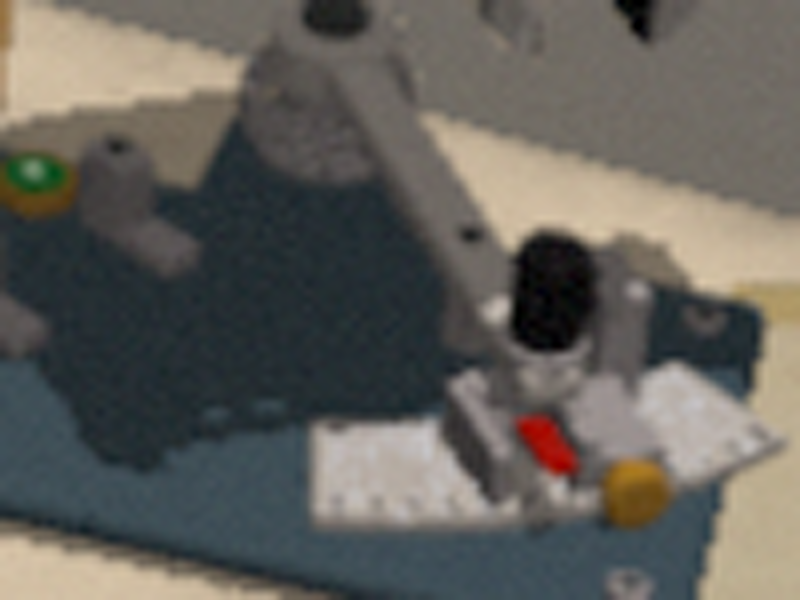

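```bash
python3 plan.py 0.5 0.02 0.15 -80 10 10
```

```text
cur [ 0.4799 -0.2961  0.1155] heading -45.21 t 17.78 q [ 0.03  0.34  0.51  1.95 -0.21  0.9  -0.15]
per-row mm 31.889822758530936 deg 3.4791147953992643
[[0.0237, -0.021, -0.0035], [0.0004, -0.0003, 0.0607]]
[[0.0224, -0.0224, -0.0035], [0.0004, -0.0003, 0.0607]]
[[0.021, -0.0237, -0.0035], [0.0004, -0.0003, 0.0607]]
[[0.0195, -0.025, -0.0035], [0.0004, -0.0003, 0.0607]]
[[0.018, -0.0261, -0.0035], [0.0004, -0.0003, 0.0607]]
[[0.0163, -0.0271, -0.0035], [0.0004, -0.0003, 0.0607]]
[[0.0147, -0.0281, -0.0035], [0.0004, -0.0003, 0.0607]]
[[0.0129, -0.0289, -0.0034], [0.0004, -0.0003, 0.0607]]
[[0.0111, -0.0296, -0.0035], [0.0004, -0.0003, 0.0607]]
[[0.0094, -0.0303, -0.0034], [0.0004, -0.0003, 0.0607]]
remaining rows 0 end [0.5  0.02 0.15]
```

Call:
move_arm --steps '[[[0.0237,-0.021,-0.0035],[0,0,0.061]],[[0.0224,-0.0224,-0.0035],[0,0,0.061]],[[0.021,-0.0237,-0.0035],[0,0,0.061]],[[0.0195,-0.025,-0.0035],[0,0,0.061]],[[0.018,-0.026,-0.0035],[0,0,0.061]]]' --grip 0.035

```text
time_s: 18.2
tool_pos: [0.4883, -0.1351, 0.1273]
tcp_rot: [3.054, 0.738, 0.001]
contact_force: [0.6, 0.5, -0.3]
finger_gap: 0.372
```

Call:
move_arm --steps '[[[0.0163,-0.027,-0.0035],[0,0,0.061]],[[0.0147,-0.028,-0.0035],[0,0,0.061]],[[0.013,-0.029,-0.0035],[0,0,0.061]],[[0.011,-0.0296,-0.0035],[0,0,0.061]],[[0.0094,-0.03,-0.0035],[0,0,0.061]]]'

```text
time_s: 18.62
tool_pos: [0.4987, 0.0228, 0.1449]
tcp_rot: [-3.13, -0.266, -0.002]
contact_force: [1.1, 0.1, 0.5]
finger_gap: 0.37
```

```bash
python3 plan.py 0.57 0.171 0.08 -92 6 10
```

```text
cur [0.4987 0.0228 0.1449] heading -80.27 t 18.62 q [-0.61  0.18  0.5   2.05 -0.11  0.93 -1.46]
per-row mm 29.54878869901511 deg 1.9543596529654546
[[0.0159, -0.0223, 0.0108], [-0.0001, -0.0002, 0.0341]]
[[0.0151, -0.0229, 0.0108], [-0.0001, -0.0002, 0.0341]]
[[0.0143, -0.0234, 0.0109], [-0.0001, -0.0002, 0.0341]]
[[0.0135, -0.0238, 0.0108], [-0.0001, -0.0002, 0.0341]]
[[0.0127, -0.0243, 0.0108], [-0.0001, -0.0002, 0.0341]]
[[0.0119, -0.0248, 0.0109], [-0.0001, -0.0002, 0.0341]]
remaining rows 0 end [0.57  0.171 0.08 ]
```

Call:
move_arm --steps '[[[0.016,-0.0223,0.006],[0,0,0.034]],[[0.015,-0.023,0.007],[0,0,0.034]],[[0.0143,-0.0234,0.01],[0,0,0.034]],[[0.0135,-0.024,0.012],[0,0,0.034]],[[0.0127,-0.0243,0.013],[0,0,0.034]]]'

```text
time_s: 19.03
tool_pos: [0.5584, 0.1467, 0.0964]
tcp_rot: [-3.141, -0.002, -0.002]
contact_force: [0.4, -0.0, -0.1]
finger_gap: 0.371
```

Call:
move_arm --steps '[[[0.012,-0.025,0.013],[0,0,0.034]],[[0,0,0],[0,0,0]],[[0,0,0],[0,0,0]]]'

```text
time_s: 19.28
tool_pos: [0.5694, 0.1714, 0.0824]
tcp_rot: [3.14, -0.046, -0.001]
contact_force: [-0.5, -1.0, 0.2]
finger_gap: 0.372
```

```bash
python3 plan.py 0.57 0.171 0.0 -92 5 10; python3 look.py scene .57 .171 .03 45 8 s13.png;python3 look.py top .57 .171 .03 45 8 t13.png
```

```text
cur [0.5694 0.1714 0.0824] heading -91.66 t 19.28 q [-0.75  0.43  0.44  1.9  -0.24  0.87 -1.78]
per-row mm 16.402848400298414 deg 0.06914064452197881
[[0.0001, 0.0001, 0.0165], [0.0002, 0.0002, 0.0012]]
[[0.0001, 0.0001, 0.0165], [0.0002, 0.0002, 0.0012]]
[[0.0002, 0.0, 0.0165], [0.0002, 0.0002, 0.0012]]
[[0.0001, 0.0001, 0.0165], [0.0002, 0.0002, 0.0012]]
[[0.0002, 0.0, 0.0164], [0.0002, 0.0002, 0.0012]]
remaining rows 0 end [0.57  0.171 0.   ]
[0.5694 0.1714 0.0824] [-0.49 -1.    0.24] 0.37186273968151107
scene crop origin 135 143 scale 8.0
[0.5694 0.1701 0.083 ] [-0.03 -0.81  0.48] 0.37422699473515364
top crop origin 136 144 scale 8.0
```

View pics/s13.png

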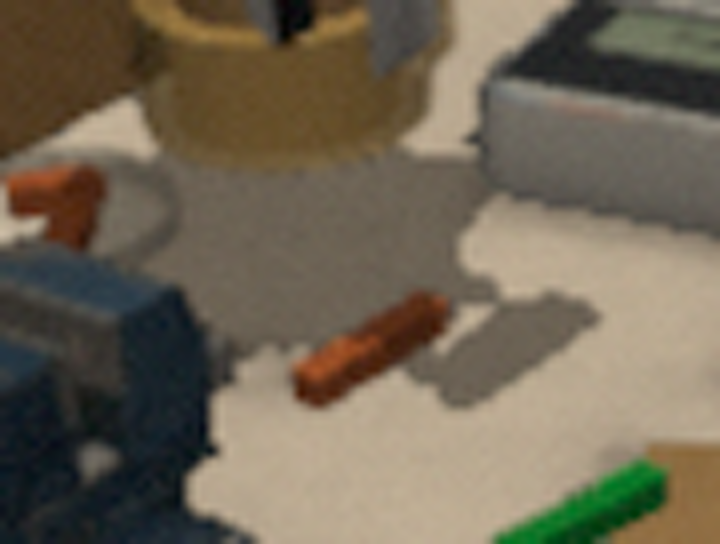

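View pics/t13.png

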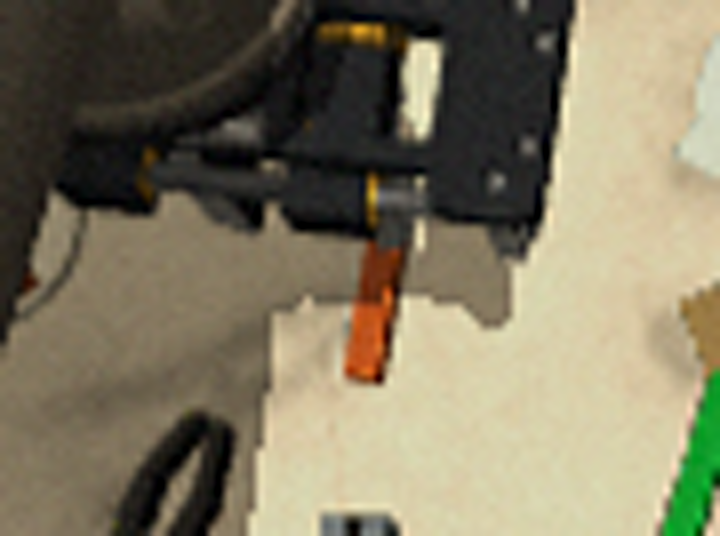

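Call:
move_arm --steps '[[[0,0,0.016],[0,0,0]],[[0,0,0.017],[0,0,0]],[[0,0,0.017],[0,0,0]],[[0,0,0.017],[0,0,0]],[[0,0,0.016],[0,0,0]]]'

```text
time_s: 19.8
tool_pos: [0.5698, 0.169, 0.0003]
tcp_rot: [-3.141, 0.051, -0.002]
contact_force: [0.2, 1.1, 0.3]
finger_gap: 0.369
```

Call:
move_arm --steps '[[[0,0,0.006],[0,0,0]],[[0,0,0.003],[0,0,0]],[[0,0,0],[0,0,0]]]'

```text
time_s: 20.05
tool_pos: [0.5696, 0.1695, -0.0085]
tcp_rot: [3.141, -0.05, 0.0]
contact_force: [0.3, -0.5, -0.1]
finger_gap: 0.371
```

```bash
python3 look.py scene .57 .171 .03 45 8 s14.png;python3 look.py top .57 .171 .03 45 8 t14.png; python3 plan.py 0.57 0.171 0.0 -92 5 1
```

```text
[ 0.5696  0.1695 -0.0085] [ 0.25 -0.46 -0.11] 0.37078280051287
scene crop origin 135 143 scale 8.0
[ 0.5699  0.1697 -0.0081] [-0.01  0.45 -0.14] 0.3705737687972474
top crop origin 136 144 scale 8.0
cur [ 0.5701  0.17   -0.0079] heading -91.81 t 20.15 q [-0.69  0.56  0.38  1.95 -0.31  0.7  -1.72]
per-row mm 1.5953354741635 deg 0.03985172292540639
[[-0.0, -0.0002, -0.0016], [-0.0001, -0.0002, 0.0006]]
remaining rows 4 end [0.57  0.171 0.   ]
```

View pics/s14.png

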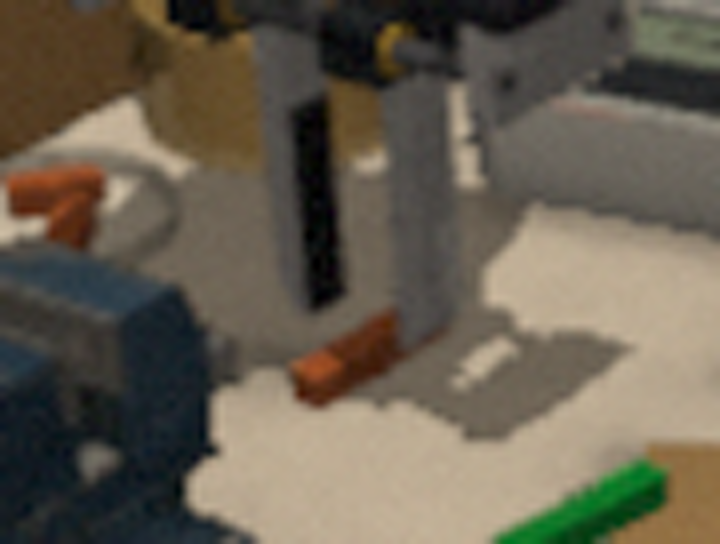

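View pics/t14.png

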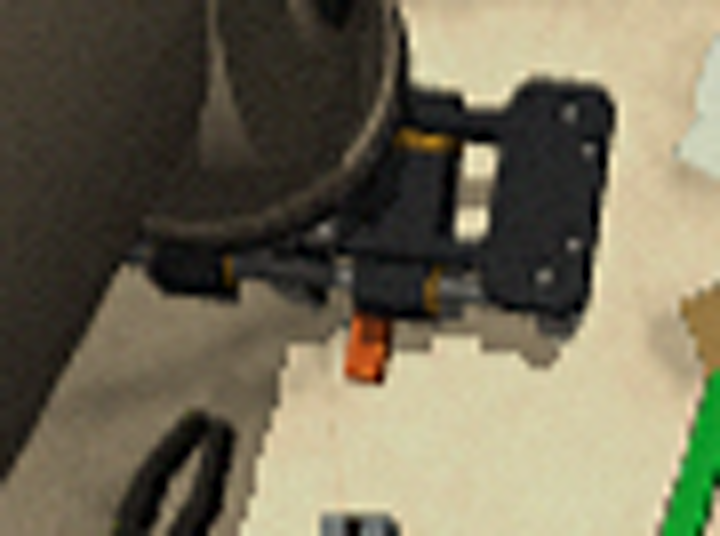

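Call:
move_arm --steps '[[[0,0,0.005],[0,0,0]],[[0,0,0.003],[0,0,0]],[[0,0,0],[0,0,0]]]'

```text
time_s: 20.4
tool_pos: [0.5692, 0.1701, -0.0173]
tcp_rot: [3.141, -0.049, -0.001]
contact_force: [-0.3, -1.1, 0.6]
finger_gap: 0.376
```

Call:
move_arm --steps '[[[0,0,0.002],[0,0,0]],[[0,0,0],[0,0,0]]]'

```text
time_s: 20.57
tool_pos: [0.5693, 0.1701, -0.0192]
tcp_rot: [3.141, -0.049, -0.0]
contact_force: [-0.1, 0.6, 0.2]
finger_gap: 0.374
```

Call:
move_arm --steps '[[[0,0,0.0015],[0,0,0]],[[0,0,0],[0,0,0]]]'

```text
time_s: 20.73
tool_pos: [0.5694, 0.17, -0.0206]
tcp_rot: [3.141, -0.049, -0.0]
contact_force: [-0.3, -0.1, -0.6]
finger_gap: 0.373
```

Call:
move_arm --steps '[[[0,0,0.0015],[0,0,0]],[[0,0,0],[0,0,0]]]'

```text
time_s: 20.9
tool_pos: [0.5694, 0.1701, -0.0221]
tcp_rot: [3.141, -0.049, -0.0]
contact_force: [-0.4, -0.1, -0.1]
finger_gap: 0.373
```

Call:
move_arm --steps '[[[0,0,0.001],[0,0,0]],[[0,0,0],[0,0,0]]]'

```text
time_s: 21.07
tool_pos: [0.5694, 0.1701, -0.0231]
tcp_rot: [3.141, -0.049, -0.0]
contact_force: [0.0, 0.7, -0.3]
finger_gap: 0.376
```

Call:
move_arm --steps '[[[0,0,0.001],[0,0,0]],[[0,0,0],[0,0,0]]]'

```text
time_s: 21.23
tool_pos: [0.5694, 0.1701, -0.0241]
tcp_rot: [3.141, -0.049, -0.0]
contact_force: [0.0, -0.6, -0.1]
finger_gap: 0.371
```

Call:
move_arm --steps '[[[0,0,0.001],[0,0,0]],[[0,0,0],[0,0,0]]]'

```text
time_s: 21.4
tool_pos: [0.5694, 0.1701, -0.025]
tcp_rot: [3.141, -0.049, -0.0]
contact_force: [-0.6, -0.9, -0.3]
finger_gap: 0.372
```

Call:
move_arm --steps '[[[0,0,0.001],[0,0,0]],[[0,0,0],[0,0,0]]]'

```text
time_s: 21.57
tool_pos: [0.5696, 0.1701, -0.0257]
tcp_rot: [-3.141, 0.049, -0.0]
contact_force: [-0.8, 0.3, 3.5]
finger_gap: 0.371
```

```bash
python3 look.py scene .57 .171 .01 25 14 s15.png
```

```text
[ 0.5696  0.1701 -0.0257] [-0.75  0.32  3.54] 0.3713458815285573
scene crop origin 156 166 scale 14.0
```

View pics/s15.png

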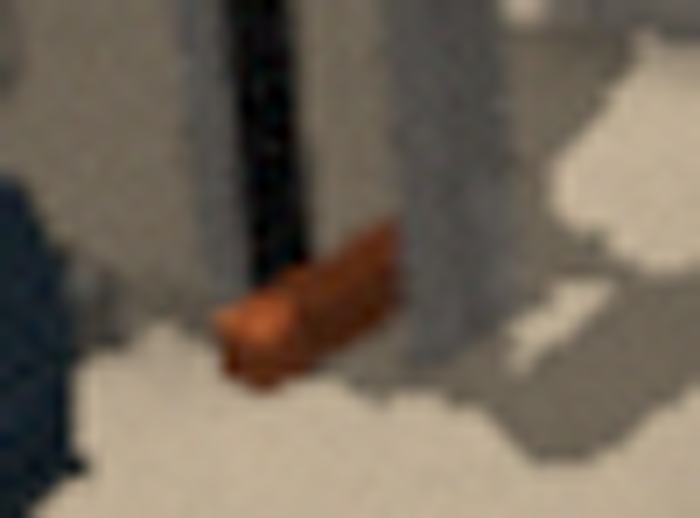

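Call:
move_arm --steps '[[[0,0,-0.002],[0,0,0]],[[0,0,0],[0,0,0]],[[0,0,0],[0,0,0]],[[0,0,0],[0,0,0]],[[0,0,0],[0,0,0]]]' --grip 0.004 --newtons 12

```text
time_s: 22.03
tool_pos: [0.5695, 0.1702, -0.0239]
tcp_rot: [-3.141, 0.049, 0.0]
contact_force: [-0.5, 0.5, 1.3]
finger_gap: 0.129
```

Call:
move_arm --steps '[[[0,0,0],[0,0,0]],[[0,0,0],[0,0,0]]]'

```text
time_s: 22.2
tool_pos: [0.5695, 0.1701, -0.0239]
tcp_rot: [-3.141, 0.049, 0.0]
contact_force: [-0.6, 0.5, 1.7]
finger_gap: 0.125
```

Call:
move_arm --steps '[[[0,0,-0.008],[0,0,0]],[[0,0,-0.02],[0,0,0]],[[0,0,-0.03],[0,0,0]],[[0,0,-0.035],[0,0,0]],[[0,0,0],[0,0,0]]]'

```text
time_s: 22.62
tool_pos: [0.5726, 0.1706, 0.0752]
tcp_rot: [-3.138, 0.05, -0.01]
contact_force: [1.8, 0.3, 0.8]
finger_gap: 0.123
```

```bash
python3 look.py scene .57 .171 .08 35 11 s16.png;python3 look.py top .57 .171 .09 35 11 t16.png; python3 - <<'E'
from h import *
im=imaging.read_camera('top');crop('top',im,proj('top',(.486,-.169,.03)),27,14,'pics/ta.png');cv2.imwrite('pics/raw_ta.png',im)
im=cv2.imread('pics/raw_s16.png');crop('scene',im,proj('scene',(.486,-.169,.03)),32,12,'pics/sa.png')
E
```

```text
[0.5726 0.1706 0.0752] [1.78 0.32 0.76] 0.12256378479254688
scene crop origin 144 132 scale 11.0
[0.5716 0.1707 0.0727] [-0.68  0.3  -0.82] 0.12360293139578356
top crop origin 141 145 scale 11.0
top crop origin 282 200 scale 14
scene crop origin 256 213 scale 12
```

View pics/s16.png

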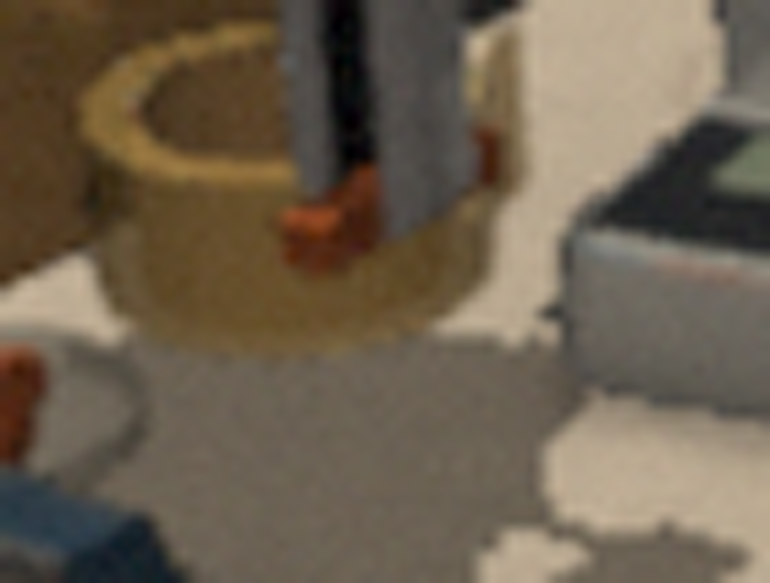

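View pics/t16.png

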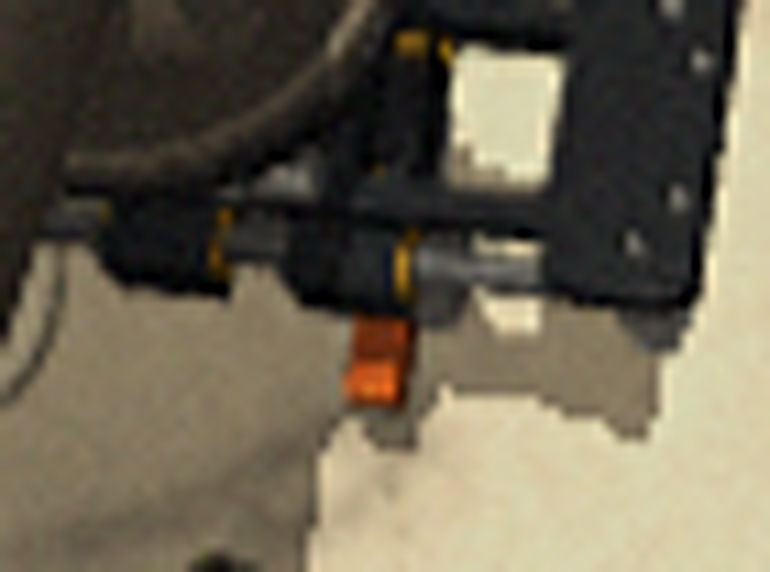

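View pics/ta.png

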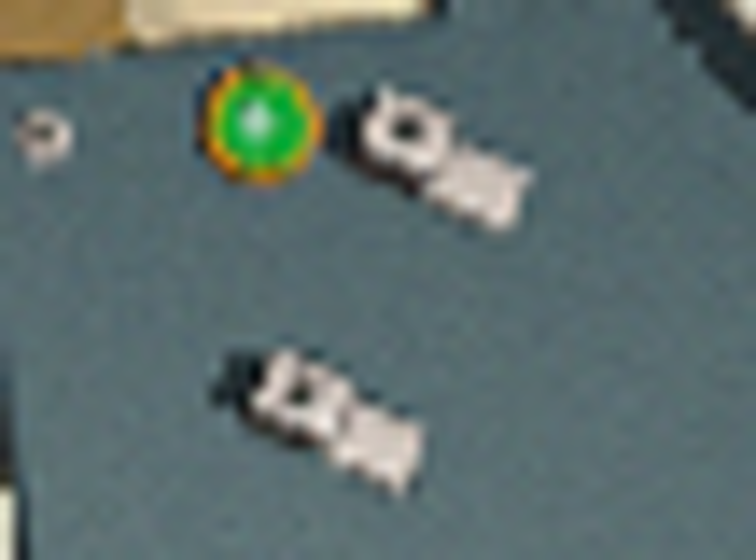

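View pics/sa.png

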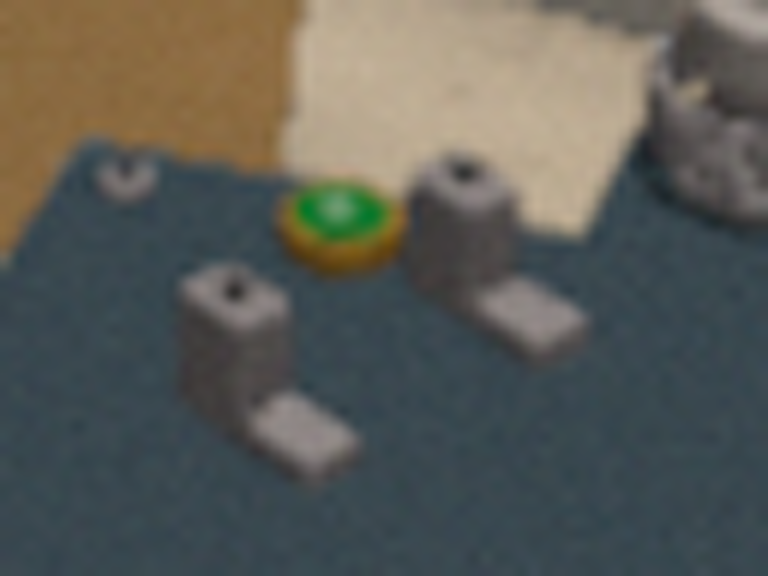

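```bash
python3 - <<'E'
from h import *
p=np.load('tester.npy')
C=lambda u,v:(u/14+282,v/14+200);D=lambda u,v:(u/12+256,v/12+213)
fit=p
dirv=np.array([np.cos(np.radians(150)+p[2]),np.sin(np.radians(150)+p[2])]);yv=np.array([-dirv[1],dirv[0]])
def show(nm,a,b,yo):
    m=(a+b)/2; d=b-a; c=m[:2]-yv*yo
    print(nm,'a',a.round(4),'b',b.round(4),'dist',np.linalg.norm(d[:2]).round(4),'ang',np.degrees(np.arctan2(d[1],d[0])).round(2),'centre',c.round(4),'r from pivot',np.linalg.norm(c-p[:2]).round(4))
print('dir deg',150+np.degrees(p[2]),'fit centre',(p[:2]+.095*dirv).round(4))
show('top ledge',atz('top',C(517,200),.02),atz('top',C(412,458),.02),.011)
show('scene ledge',atz('scene',D(562,338),.02),atz('scene',D(338,457),.02),.011)
A,g=tri(D(562,338),C(517,200));B,g2=tri(D(338,457),C(412,458));show('tri ledge',A,B,.011);print(g,g2)
A,g=tri(D(463,170),C(405,127));B,g2=tri(D(235,288),C(302,391));show('tri holes',A,B,0);print(g,g2)
show('top holes',atz('top',C(405,127),.038),atz('top',C(302,391),.038),0)
# where fit predicts
for n,o,s in(('top',(282,200),14),('scene',(256,213),12)):
  for x in(-.026,.026):
    for L in((.011,.02),(-.006,.038)):
      w=p[:2]+.095*dirv+dirv*x+yv*L[0]; print(n,x,L,((proj(n,[*w,L[1]])-o)*s).round(0))
# bar in hand
s=manip.get_state();print(s['tool_pos'],s['tcp_rot'])
P=np.array([.572,.1706,.0740]);
for sh in(-.003,0,.003):
    for e in(-.03,.03):
        q=P+[e+sh,0,.0299]; print(sh,e,'scene',((proj('scene',q)-[144,132])*11).round(0),'top',((proj('top',q+[0,0,.006])-[141,145])*11).round(0))
E
```

```text
dir deg 161.00843628657506 fit centre [ 0.4864 -0.1688]
top ledge a [ 0.5058 -0.1938  0.02  ] b [ 0.4565 -0.1768  0.02  ] dist 0.0521 ang 160.95 centre [ 0.4847 -0.1749] r from pivot 0.0948
scene ledge a [ 0.5021 -0.1931  0.02  ] b [ 0.454  -0.1769  0.02  ] dist 0.0507 ang 161.4 centre [ 0.4816 -0.1746] r from pivot 0.0979
tri ledge a [ 0.5053 -0.193   0.0183] b [ 0.4563 -0.1765  0.0185] dist 0.0517 ang 161.36 centre [ 0.4844 -0.1743] r from pivot 0.0953
0.002627142922322535 0.0013784587055454415
tri holes a [ 0.5135 -0.169   0.0387] b [ 0.4639 -0.153   0.0387] dist 0.0521 ang 162.08 centre [ 0.4887 -0.161 ] r from pivot 0.0957
0.0019993475071498814 0.0019491055224407192
top holes a [ 0.5143 -0.17    0.038 ] b [ 0.4646 -0.1539  0.038 ] dist 0.0522 ang 162.04 centre [ 0.4894 -0.1619] r from pivot 0.0947
top -0.026 (0.011, 0.02) [484. 188.]
top -0.026 (-0.006, 0.038) [414. 135.]
top 0.026 (0.011, 0.02) [379. 446.]
top 0.026 (-0.006, 0.038) [306. 396.]
scene -0.026 (0.011, 0.02) [547. 312.]
scene -0.026 (-0.006, 0.038) [481. 178.]
scene 0.026 (0.011, 0.02) [317. 431.]
scene 0.026 (-0.006, 0.038) [249. 294.]
[0.56943161 0.17030397 0.06943899] [-3.14065961e+00  4.87409046e-02 -7.53770310e-04]
-0.003 -0.03 scene [286. 254.] top [356. 405.]
-0.003 0.03 scene [464. 150.] top [392. 142.]
0 -0.03 scene [295. 248.] top [358. 392.]
0 0.03 scene [472. 145.] top [393. 129.]
0.003 -0.03 scene [304. 243.] top [360. 379.]
0.003 0.03 scene [481. 140.] top [395. 117.]
```

```bash
python3 look.py scene .57 .171 .10 30 13 s17.png;python3 look.py top .55 .171 .10 30 13 t17.png; python3 - <<'E'
from h import *
s=manip.get_state();print(s['tool_pos'],s['tcp_rot']);P=s['tool_pos'];Rc=R.from_rotvec(s['tcp_rot'])
np.save('hand.npy',P)
for n,src in(('scene','s17'),('top','t17')):
    im=cv2.imread(f'pics/raw_{src}.png')
    k=6; big=cv2.resize(im,None,fx=k,fy=k,interpolation=cv2.INTER_CUBIC)
    for x in(-.03,.03):
        pts=[]
        for y,z in((-.006,-.006),(.006,-.006),(.006,.006),(-.006,.006)):
            q=P+Rc.apply([x,y,-.0299+z]); pts.append((proj(n,q)+.5)*k-.5)
        cv2.polylines(big,[np.int32(np.round(pts))],True,(255,255,0),1)
    c=(proj(n,P+[0,0,.03])*k).astype(int)
    o=big[max(0,c[1]-150):c[1]+150,max(0,c[0]-200):c[0]+200]
    cv2.imwrite(f'pics/o_{src}.png',cv2.resize(o,None,fx=2,fy=2,interpolation=cv2.INTER_CUBIC))
E
```

```text
[0.5694 0.1703 0.0694] [-0.33  0.3  -0.95] 0.12516122091504603
scene crop origin 148 129 scale 13.0
[0.569  0.1701 0.0687] [-0.31 -0.5   0.41] 0.13360703290423312
top crop origin 144 155 scale 13.0
[0.56875568 0.16997503 0.06826036] [ 3.14062497e+00 -4.87918168e-02 -2.06660876e-03]
```

View pics/o_s17.png

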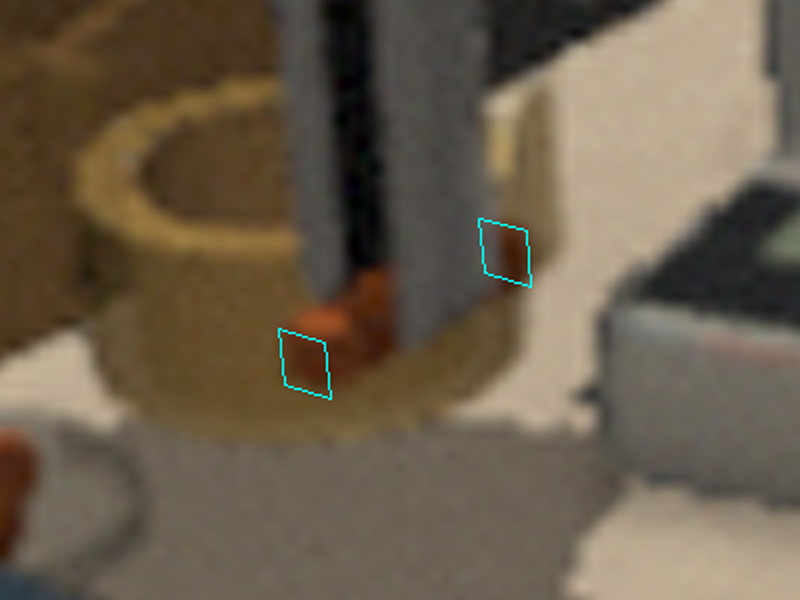

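View pics/o_t17.png

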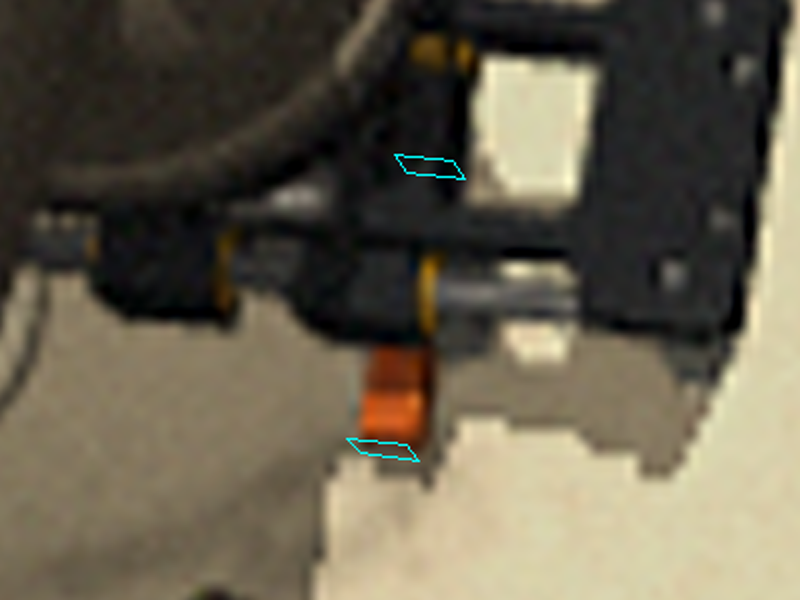

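```bash
python3 - <<'E'
from h import *
outs=[]
for n,src in(('scene','scene0'),('top','top0')):
    im=cv2.imread(f'pics/{src}.png')
    k=12; 
    a=np.radians(-1.8);u=np.array([np.cos(a),np.sin(a),0]);v=np.array([-np.sin(a),np.cos(a),0])
    c=np.array([.5695,.1701,.006]); o=proj(n,c).astype(int)-[16,16]
    big=cv2.resize(im[o[1]:o[1]+33,o[0]:o[0]+33],None,fx=k,fy=k,interpolation=cv2.INTER_CUBIC)
    for sg in((-1,),(1,)):
        pts=[]
        for y,z in((-1,-1),(1,-1),(1,1),(-1,1)):
            q=c+u*.03*sg[0]+v*.006*y+[0,0,.006*z]; pts.append((proj(n,q)-o+.5)*k-.5)
        cv2.polylines(big,[np.int32(np.round(pts))],True,(255,255,0),1)
    outs.append(big)
cv2.imwrite('pics/o_init.png',np.hstack(outs))
E
```

```text
(no output)
```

View pics/o_init.png

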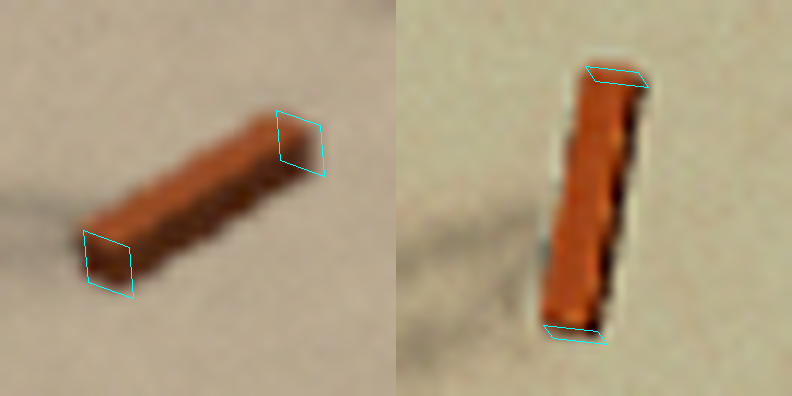

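```bash
python3 - <<'E'
from h import *
rows=[]
for n,src,P in(('scene','s17',(.5694,.1703,.0694)),('top','t17',(.569,.1701,.0687))):
    im=cv2.imread(f'pics/raw_{src}.png'); k=12; r=[]
    for off in(None,0,.003,.006):
        a=np.radians(-1.8);u=np.array([np.cos(a),np.sin(a),0]);v=np.array([-np.sin(a),np.cos(a),0])
        c=np.array(P)+[0,0,.0299]; o=proj(n,c).astype(int)-[14,14]
        big=cv2.resize(im[o[1]:o[1]+28,o[0]-2:o[0]+14+2],None,fx=k,fy=k,interpolation=cv2.INTER_CUBIC)
        if off is not None:
          for s in(-1,1):
            pts=[(proj(n,c+u*(.03*s+off)+v*.006*y+[0,0,.006*z])-o+[2,0]+.5)*k-.5 for y,z in((-1,-1),(1,-1),(1,1),(-1,1))]
            cv2.polylines(big,[np.int32(np.round(pts))],True,(255,255,0),1)
        r.append(big)
    rows.append(np.hstack(r))
o=np.vstack(rows);cv2.imwrite('pics/o_off.png',cv2.resize(o,(800,int(o.shape[0]*800/o.shape[1]))))
E
```

```text
(no output)
```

View pics/o_off.png

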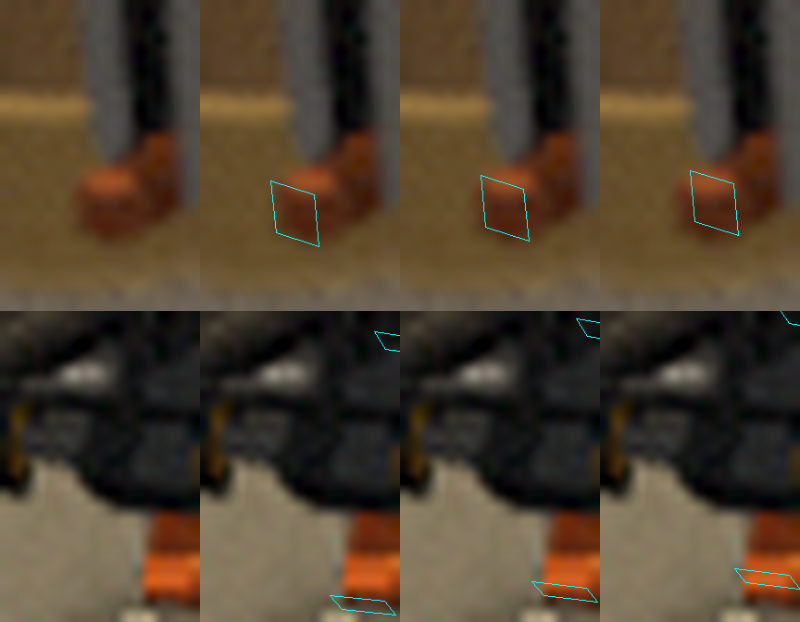

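```bash
python3 - <<'E'
from h import *
c=np.array([.4845,-.1746]);a=np.radians(161.2);u=np.array([np.cos(a),np.sin(a)]);v=np.array([-u[1],u[0]])
for z in(.02,.03):
    P=atz('top',(258/14+282,125/14+200),z)[:2]-c; print('vial in anvil frame',z,(P@u).round(4),(P@v).round(4))
P,g=tri((340/12+256,212/12+213),(258/14+282,125/14+200));print(P,g)
E
python3 plan.py 0.50 0.0 0.09 -102 6 10
```

```text
vial in anvil frame 0.02 -0.0203 -0.0377
vial in anvil frame 0.03 -0.0181 -0.0382
[ 0.51538683 -0.14489176  0.02025861] 0.0013627186621143793
cur [0.5688 0.17   0.0683] heading -91.78 t 22.87 q [-0.74  0.45  0.44  1.91 -0.25  0.84 -1.77]
per-row mm 30.77957489375666 deg 1.7033692538787495
[[-0.0106, 0.0287, -0.0036], [0.0001, 0.0002, 0.0297]]
[[-0.0097, 0.029, -0.0036], [0.0001, 0.0002, 0.0297]]
[[-0.0089, 0.0292, -0.0036], [0.0001, 0.0002, 0.0297]]
[[-0.008, 0.0295, -0.0036], [0.0001, 0.0002, 0.0297]]
[[-0.0071, 0.0297, -0.0036], [0.0001, 0.0002, 0.0297]]
[[-0.0062, 0.0299, -0.0036], [0.0001, 0.0002, 0.0297]]
remaining rows 0 end [0.5  0.   0.09]
```

Call:
move_arm --steps '[[[-0.005,0.0145,-0.006],[0,0,0.015]],[[-0.01,0.028,-0.006],[0,0,0.03]],[[-0.0093,0.029,-0.005],[0,0,0.03]],[[-0.0085,0.029,-0.004],[0,0,0.03]],[[-0.0075,0.0295,0],[0,0,0.03]]]' --newtons 15

```text
time_s: 23.28
tool_pos: [0.5171, 0.042, 0.09]
tcp_rot: [3.13, -0.264, -0.001]
contact_force: [0.1, -0.4, 0.0]
finger_gap: 0.127
```

```bash
python3 plan.py 0.4806 -0.168 0.07 -108.8 8 10
```

```text
cur [0.5171 0.042  0.09  ] heading -99.65 t 23.28 q [-0.65  0.31  0.53  2.06 -0.21  0.82 -1.73]
per-row mm 26.82571077396661 deg 1.1434887855859572
[[-0.0001, 0.0266, 0.0025], [0.0001, 0.0001, 0.02]]
[[0.0004, 0.0266, 0.0025], [0.0001, 0.0001, 0.02]]
[[0.001, 0.0266, 0.0025], [0.0001, 0.0001, 0.02]]
[[0.0015, 0.0266, 0.0025], [0.0001, 0.0001, 0.02]]
[[0.002, 0.0266, 0.0025], [0.0001, 0.0001, 0.02]]
[[0.0026, 0.0265, 0.0025], [0.0001, 0.0001, 0.02]]
[[0.0031, 0.0265, 0.0025], [0.0001, 0.0001, 0.02]]
[[0.0037, 0.0265, 0.0026], [0.0001, 0.0001, 0.02]]
remaining rows 0 end [ 0.4806 -0.1681  0.07  ]
```

Call:
move_arm --steps '[[[0,0.0266,0.0],[0,0,0.02]],[[0.0004,0.0266,0.0],[0,0,0.02]],[[0.001,0.0266,0.0],[0,0,0.02]],[[0.0015,0.0266,0.0],[0,0,0.02]],[[0.002,0.0266,0.003],[0,0,0.02]]]'

```text
time_s: 23.7
tool_pos: [0.4947, -0.0891, 0.0869]
tcp_rot: [3.113, -0.42, -0.001]
contact_force: [0.9, 0.0, -0.4]
finger_gap: 0.125
```

```bash
python3 plan.py 0.4805 -0.1785 0.06 -108.8 4 10
```

```text
cur [ 0.4947 -0.0891  0.0869] heading -105.36 t 23.7 q [-0.45  0.3   0.6   2.1  -0.23  0.81 -1.56]
per-row mm 23.58985978213389 deg 0.8598381534636338
[[0.0025, 0.0225, 0.0067], [0.0001, 0.0002, 0.015]]
[[0.0028, 0.0225, 0.0067], [0.0001, 0.0002, 0.015]]
[[0.0032, 0.0224, 0.0067], [0.0001, 0.0002, 0.015]]
[[0.0035, 0.0223, 0.0068], [0.0001, 0.0002, 0.015]]
remaining rows 0 end [ 0.4805 -0.1785  0.06  ]
```

Call:
move_arm --steps '[[[0.0025,0.0225,0.004],[0,0,0.015]],[[0.0028,0.0225,0.006],[0,0,0.015]],[[0.0032,0.0224,0.007],[0,0,0.015]],[[0.0035,0.0205,0.008],[0,0,0.015]],[[0,0,0],[0,0,0]]]'

```text
time_s: 24.12
tool_pos: [0.4796, -0.1791, 0.0606]
tcp_rot: [3.097, -0.519, -0.004]
contact_force: [-1.5, -0.5, -0.2]
finger_gap: 0.127
```

```bash
python3 plan.py 0.4805 -0.1785 0.020 -108.8 4 10; python3 look.py scene .485 -.175 .05 35 11 s18.png
```

```text
cur [ 0.4796 -0.1791  0.0606] heading -109.04 t 24.12 q [-0.27  0.36  0.61  2.1  -0.3   0.76 -1.38]
per-row mm 10.127211618312668 deg 0.07481480849060397
[[0.0002, -0.0002, 0.0102], [0.0005, 0.0006, -0.0011]]
[[0.0002, -0.0002, 0.0101], [0.0005, 0.0006, -0.0011]]
[[0.0001, -0.0003, 0.0102], [0.0005, 0.0006, -0.0011]]
[[0.0002, -0.0002, 0.0101], [0.0005, 0.0006, -0.0011]]
remaining rows 0 end [ 0.4805 -0.1785  0.02  ]
[ 0.4796 -0.1791  0.0606] [-1.5  -0.48 -0.19] 0.1268585700976992
scene crop origin 256 203 scale 11.0
```

View pics/s18.png

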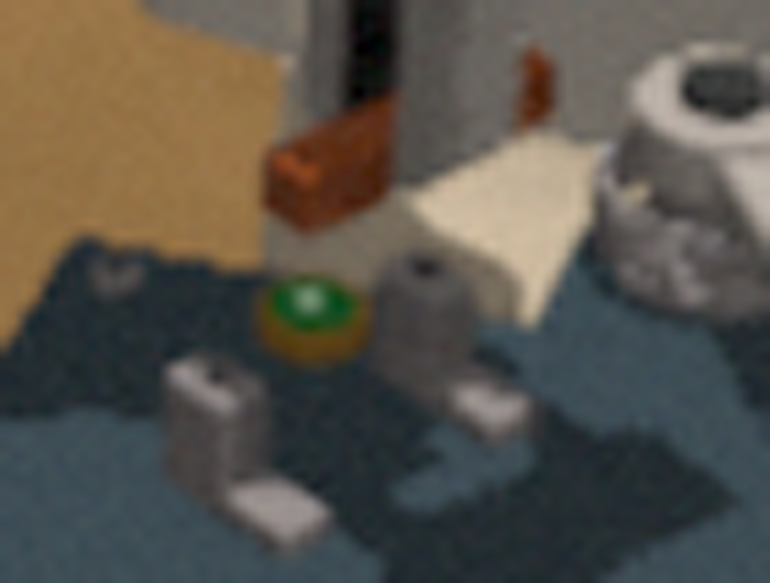

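Call:
move_arm --steps '[[[0.0002,0,0.01],[0,0,0]],[[0.0002,0,0.01],[0,0,0]],[[0.0002,0,0.01],[0,0,0.003]],[[0,0,0.011],[0,0,0]],[[0,0,0],[0,0,0]]]'

```text
time_s: 24.58
tool_pos: [0.4817, -0.1743, 0.0187]
tcp_rot: [3.099, -0.513, -0.005]
contact_force: [-0.8, -0.4, -0.2]
finger_gap: 0.125
```

```bash
python3 plan.py 0.4805 -0.1785 0.00 -108.8 4 1; python3 look.py scene .485 -.175 .03 30 13 s19.png
```

```text
cur [ 0.4817 -0.1743  0.0187] heading -108.8 t 24.58 q [-0.23  0.43  0.56  2.12 -0.36  0.68 -1.33]
per-row mm 4.737364570167912 deg 0.04489905671453066
[[0.0001, 0.0011, 0.0047], [0.0002, 0.0008, -0.0]]
remaining rows 3 end [ 0.4805 -0.1785  0.    ]
[ 0.4817 -0.1743  0.0187] [-0.83 -0.42 -0.16] 0.12468534671980792
scene crop origin 260 216 scale 13.0
```

View pics/s19.png

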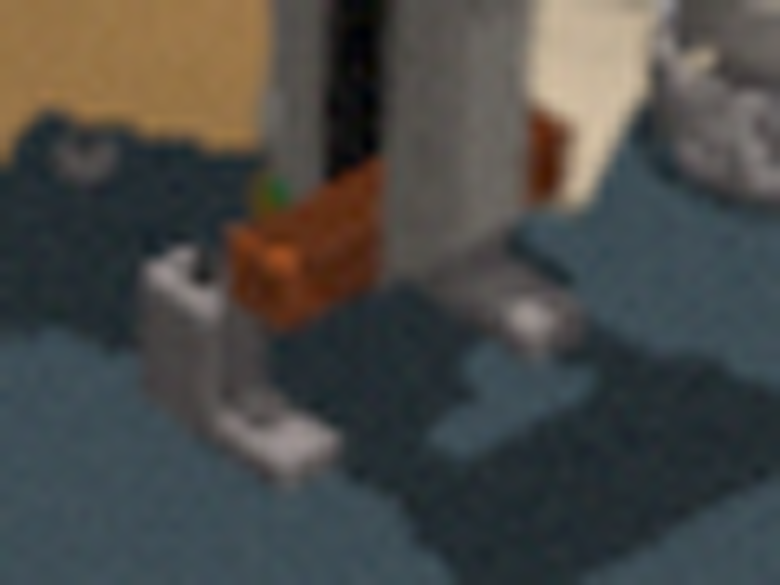

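Call:
move_arm --steps '[[[0,0.003,0],[0,0,0]],[[0,0.003,0],[0,0,0]],[[0,0,0.005],[0,0,0]],[[0,0,0.005],[0,0,0]],[[0,0,0],[0,0,0]]]'

```text
time_s: 25.05
tool_pos: [0.4806, -0.1807, 0.0104]
tcp_rot: [-3.099, 0.515, 0.001]
contact_force: [-1.2, 0.3, 0.8]
finger_gap: 0.13
```

```bash
python3 plan.py 0.4805 -0.1785 -0.002 -108.8 4 1; python3 look.py scene .485 -.175 .03 30 13 s20.png
```

```text
cur [ 0.4806 -0.1807  0.0104] heading -108.87 t 25.05 q [-0.21  0.45  0.55  2.13 -0.38  0.66 -1.31]
per-row mm 3.1221528988220744 deg 0.019503822897831216
[[-0.0002, -0.0005, 0.0031], [0.0, 0.0002, -0.0003]]
remaining rows 3 end [ 0.4805 -0.1785 -0.002 ]
[ 0.4806 -0.1807  0.0104] [-1.17  0.29  0.79] 0.1298496290780616
scene crop origin 260 216 scale 13.0
```

View pics/s20.png

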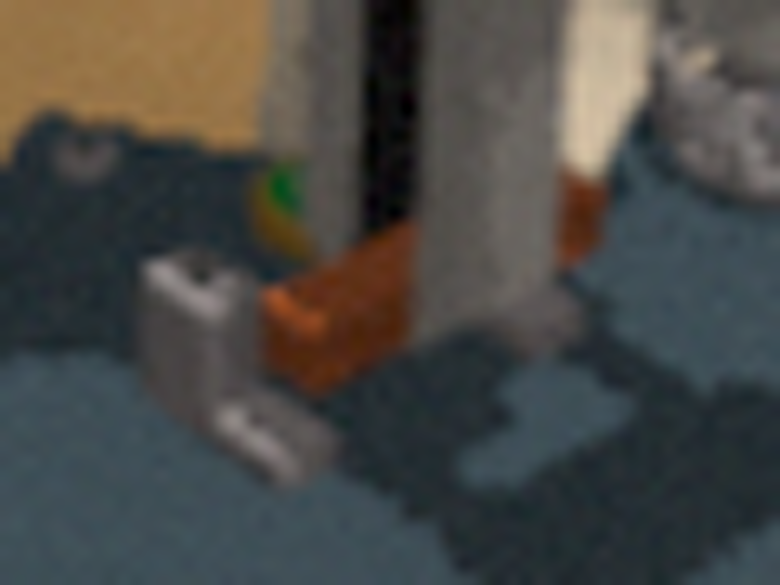

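Call:
move_arm --steps '[[[0,-0.002,0.003],[0,0,0]],[[0,-0.001,0.004],[0,0,0]],[[0,0,0.003],[0,0,0]],[[0,0,0.001],[0,0,0]],[[0,0,0],[0,0,0]]]'

```text
time_s: 25.52
tool_pos: [0.4817, -0.178, -0.0003]
tcp_rot: [3.099, -0.515, -0.001]
contact_force: [0.4, -0.1, 0.4]
finger_gap: 0.126
```

```bash
cat > ov.py <<'E'
from h import *
import sys
off=float(sys.argv[1]) # bar centre along tool x
s=manip.get_state();P=s['tool_pos'];Rc=R.from_rotvec(s['tcp_rot']);print(P.round(4),s['contact_force'].round(2),round(s['finger_gap']*94,1),round(s['time_s'],2))
c0=np.array([.4845,-.1746]);a=np.radians(161.2);u=np.array([np.cos(a),np.sin(a)]);v=np.array([-u[1],u[0]])
C=P+Rc.apply([off,0,-.0299]);d=C[:2]-c0
print('bar in anvils: x %.4f y %.4f z %.4f'%(d@u,d@v,C[2]-.026))
im=imaging.read_camera('scene');cv2.imwrite('pics/raw_'+sys.argv[2],im)
o=proj('scene',(.485,-.175,.03)).astype(int)-[30,22]
print('origin',o,'scale 13')
cv2.imwrite('pics/'+sys.argv[2],cv2.resize(im[o[1]:o[1]+45,o[0]:o[0]+60],None,fx=13,fy=13,interpolation=cv2.INTER_CUBIC))
E
python3 ov.py .0025 s21.png
```

```text
[ 4.817e-01 -1.780e-01 -3.000e-04] [ 0.41 -0.05  0.42] 11.9 25.52
bar in anvils: x -0.0010 y 0.0041 z 0.0036
origin [260 216] scale 13
```

View pics/s21.png

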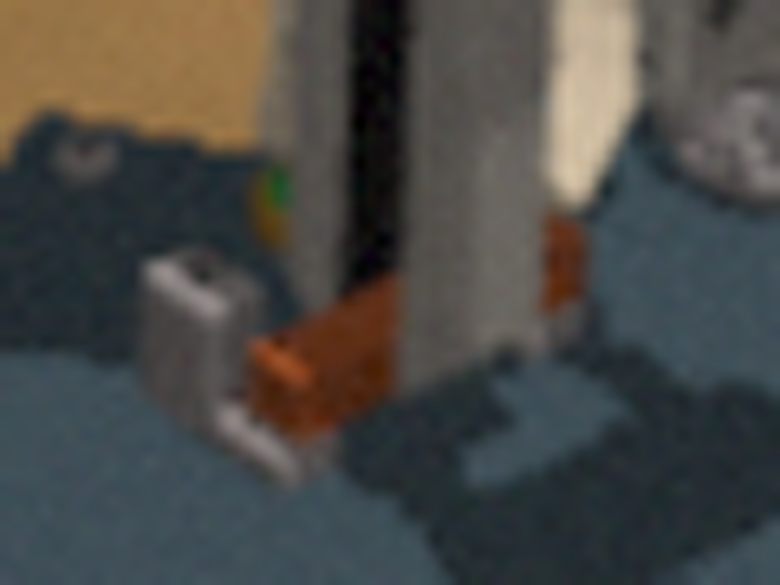

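Call:
move_arm --steps '[[[-0.0015,0,0.001],[0,0,0]],[[0,0,0.001],[0,0,0]],[[0,0,0],[0,0,0]]]'

```text
time_s: 25.82
tool_pos: [0.4804, -0.1776, -0.002]
tcp_rot: [-3.099, 0.515, 0.0]
contact_force: [-0.1, -0.6, -0.7]
finger_gap: 0.125
```

Call:
move_arm --steps '[[[0,0,0.001],[0,0,0]],[[0,0,0],[0,0,0]]]'

```text
time_s: 25.98
tool_pos: [0.4805, -0.1776, -0.003]
tcp_rot: [3.099, -0.515, -0.0]
contact_force: [0.4, 0.5, -0.4]
finger_gap: 0.124
```

Call:
move_arm --steps '[[[0,0,0.0007],[0,0,0]],[[0,0,0],[0,0,0]]]'

```text
time_s: 26.15
tool_pos: [0.4806, -0.1776, -0.0037]
tcp_rot: [3.099, -0.515, -0.0]
contact_force: [0.5, 0.2, 0.3]
finger_gap: 0.124
```

Call:
move_arm --steps '[[[0,0,0.0006],[0,0,0]],[[0,0,0],[0,0,0]]]'

```text
time_s: 26.32
tool_pos: [0.4806, -0.1776, -0.004]
tcp_rot: [-3.099, 0.515, -0.0]
contact_force: [-1.4, 1.1, 5.6]
finger_gap: 0.127
```

Call:
move_arm --steps '[[[0,0,0.0005],[0,0,0]],[[0,0,0],[0,0,0]]]'

```text
time_s: 26.48
tool_pos: [0.4806, -0.1776, -0.0042]
tcp_rot: [-3.099, 0.515, -0.0]
contact_force: [-3.0, 1.6, 14.5]
finger_gap: 0.127
```

Call:
move_arm --steps '[[[0,0,-0.001],[0,0,0]],[[0,-0.001,0],[0,0,0]],[[0,-0.001,0],[0,0,0]],[[0,0,0],[0,0,0]]]'

```text
time_s: 26.82
tool_pos: [0.4813, -0.1754, -0.0038]
tcp_rot: [-3.099, 0.514, 0.0]
contact_force: [0.4, 0.2, -0.7]
finger_gap: 0.127
```

Call:
move_arm --steps '[[[0,-0.0008,0],[0,0,0]],[[0,0,0],[0,0,0]]]'

```text
time_s: 26.98
tool_pos: [0.4814, -0.1748, -0.0038]
tcp_rot: [3.099, -0.515, -0.0]
contact_force: [-0.1, -1.0, 0.1]
finger_gap: 0.124
```

Call:
move_arm --steps '[[[0,-0.0006,0],[0,0,0]],[[0,0,0],[0,0,0]]]'

```text
time_s: 27.15
tool_pos: [0.4816, -0.1743, -0.0037]
tcp_rot: [3.099, -0.515, -0.0]
contact_force: [-0.2, 0.5, -0.4]
finger_gap: 0.125
```

Call:
move_arm --steps '[[[0,-0.0006,0],[0,0,0]],[[0,0,0],[0,0,0]]]'

```text
time_s: 27.32
tool_pos: [0.4819, -0.1737, -0.0037]
tcp_rot: [3.099, -0.515, 0.0]
contact_force: [-0.1, -0.7, 0.5]
finger_gap: 0.129
```

Call:
move_arm --steps '[[[0,-0.0006,0],[0,0,0]],[[0,0,0],[0,0,0]]]'

```text
time_s: 27.48
tool_pos: [0.482, -0.1731, -0.0037]
tcp_rot: [3.099, -0.515, -0.0]
contact_force: [0.5, -0.5, -0.6]
finger_gap: 0.123
```

Call:
move_arm --steps '[[[0,-0.0006,0],[0,0,0]],[[0,0,0],[0,0,0]]]'

```text
time_s: 27.65
tool_pos: [0.4822, -0.1725, -0.0037]
tcp_rot: [-3.099, 0.515, 0.0]
contact_force: [-0.5, -0.5, 0.4]
finger_gap: 0.132
```

Call:
move_arm --steps '[[[0,-0.0006,0],[0,0,0]],[[0,0,0],[0,0,0]]]'

```text
time_s: 27.82
tool_pos: [0.4825, -0.172, -0.0037]
tcp_rot: [3.099, -0.515, -0.0]
contact_force: [-0.1, 0.1, 0.6]
finger_gap: 0.13
```

```bash
python3 ov.py .0025 s22.png
```

```text
[ 0.4825 -0.172  -0.0037] [-0.15  0.11  0.55] 12.2 27.82
bar in anvils: x 0.0003 y -0.0018 z 0.0002
origin [260 216] scale 13
```

View pics/s22.png

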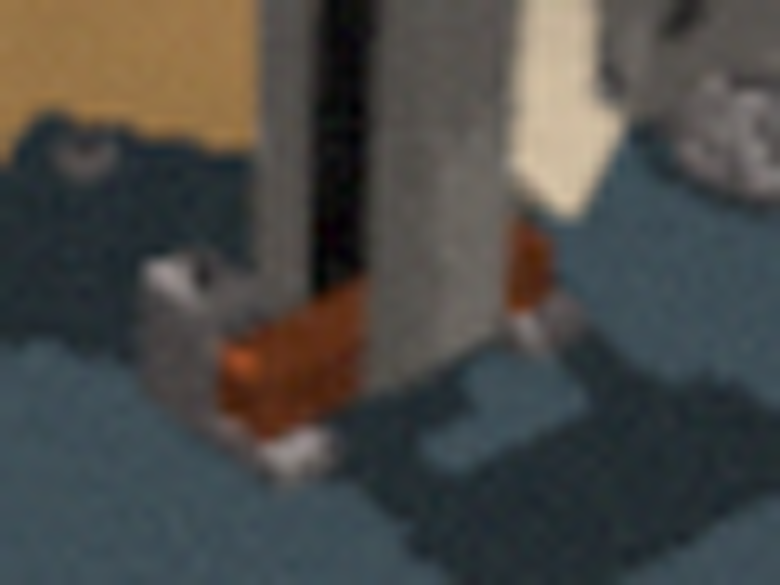

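Call:
move_arm --steps '[[[0,-0.0006,0],[0,0,0]],[[0,0,0],[0,0,0]]]'

```text
time_s: 28.03
tool_pos: [0.4826, -0.1714, -0.0037]
tcp_rot: [3.099, -0.515, -0.0]
contact_force: [0.1, -0.0, -0.2]
finger_gap: 0.128
```

Call:
move_arm --steps '[[[0,-0.0006,0],[0,0,0]],[[0,0,0],[0,0,0]]]'

```text
time_s: 28.2
tool_pos: [0.4827, -0.1713, -0.0037]
tcp_rot: [3.099, -0.515, 0.0]
contact_force: [-1.7, -3.2, 0.1]
finger_gap: 0.128
```

Call:
move_arm --steps '[[[0,-0.0006,0],[0,0,0]],[[0,0,0],[0,0,0]]]'

```text
time_s: 28.37
tool_pos: [0.4827, -0.1713, -0.0037]
tcp_rot: [3.098, -0.516, 0.0]
contact_force: [-2.5, -6.6, -0.3]
finger_gap: 0.128
```

Call:
move_arm --steps '[[[0,0,0.0003],[0,0,0]],[[0,0,0],[0,0,0]]]' --newtons 3

```text
time_s: 28.53
tool_pos: [0.4827, -0.1712, -0.0039]
tcp_rot: [3.098, -0.516, 0.0]
contact_force: [-2.0, -5.4, 3.8]
finger_gap: 0.13
```

Call:
move_arm --steps '[[[0,0,0],[0,0,0]],[[0,0,0],[0,0,0]],[[0,0,0],[0,0,0]]]' --grip 0.021

```text
time_s: 28.78
tool_pos: [0.4831, -0.1701, -0.004]
tcp_rot: [-3.099, 0.514, 0.0]
contact_force: [-0.8, 0.1, 0.6]
finger_gap: 0.222
```

```bash
python3 ov.py .0025 s23.png
```

```text
[ 0.4831 -0.1701 -0.004 ] [-0.8   0.08  0.59] 20.8 28.78
bar in anvils: x 0.0003 y -0.0038 z -0.0001
origin [260 216] scale 13
```

View pics/s23.png

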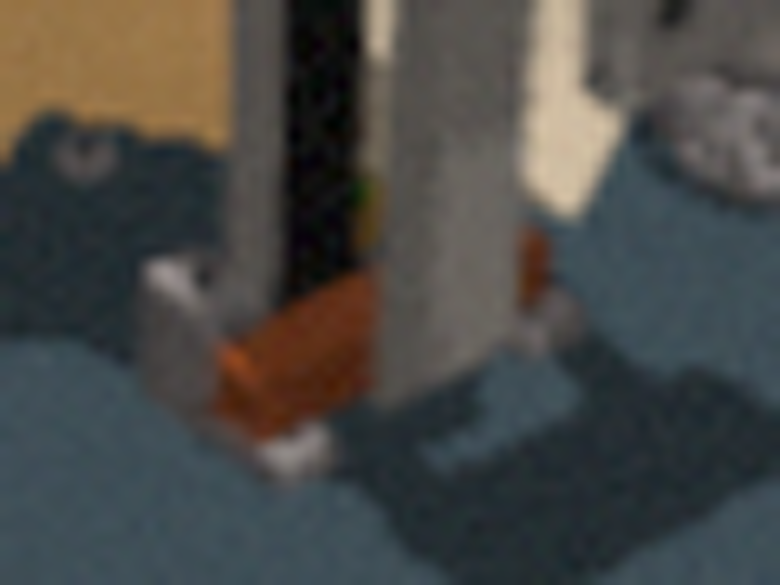

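Call:
move_arm --steps '[[[0,0,0],[0,0,0]],[[0,0,0],[0,0,0]],[[0,0,0],[0,0,0]]]' --grip 0.0165

```text
time_s: 29.08
tool_pos: [0.483, -0.1703, -0.004]
tcp_rot: [-3.099, 0.515, 0.0]
contact_force: [-0.8, -0.6, 0.2]
finger_gap: 0.177
```

Call:
move_arm --steps '[[[0,-0.0007,0],[0,0,0]],[[0,0,0],[0,0,0]]]'

```text
time_s: 29.25
tool_pos: [0.4833, -0.1696, -0.004]
tcp_rot: [-3.099, 0.515, 0.0]
contact_force: [-0.7, -0.2, -0.9]
finger_gap: 0.173
```

Call:
move_arm --steps '[[[0,-0.0006,0],[0,0,0]],[[0,0,0],[0,0,0]]]'

```text
time_s: 29.42
tool_pos: [0.4834, -0.1692, -0.004]
tcp_rot: [3.099, -0.515, -0.0]
contact_force: [0.6, -0.2, 0.3]
finger_gap: 0.176
```

Call:
move_arm --steps '[[[0,-0.0006,0],[0,0,0]],[[0,0,0],[0,0,0]]]'

```text
time_s: 29.58
tool_pos: [0.4834, -0.1691, -0.004]
tcp_rot: [3.098, -0.515, -0.0]
contact_force: [-0.9, -3.5, -0.0]
finger_gap: 0.175
```

Call:
move_arm --steps '[[[0,-0.0005,0],[0,0,0]],[[0,0,0],[0,0,0]]]'

```text
time_s: 29.75
tool_pos: [0.4836, -0.1687, -0.004]
tcp_rot: [3.098, -0.516, 0.0]
contact_force: [-2.1, -5.7, -0.5]
finger_gap: 0.186
```

Call:
move_arm --steps '[[[0,0.001,0],[0,0,0]],[[0,0.001,0],[0,0,0]],[[0,0,0],[0,0,0]],[[0,0,0],[0,0,0]]]' --grip 0.022

```text
time_s: 30.08
tool_pos: [0.4832, -0.1699, -0.004]
tcp_rot: [-3.099, 0.515, -0.0]
contact_force: [-0.7, 0.2, -0.0]
finger_gap: 0.237
```

Call:
move_arm --steps '[[[0,0,-0.002],[0,0,0]],[[0,0,-0.004],[0,0,0]],[[0,0,-0.008],[0,0,0]],[[0,0,-0.015],[0,0,0]],[[0,0,-0.02],[0,0,0]]]'

```text
time_s: 30.5
tool_pos: [0.4824, -0.17, 0.0454]
tcp_rot: [3.099, -0.515, -0.003]
contact_force: [-0.2, -0.0, 0.0]
finger_gap: 0.235
```

Call:
move_arm --steps '[[[0,0,-0.03],[0,0,0]],[[0,-0.02,-0.03],[0,0,0]],[[0,-0.035,-0.015],[0,0,0]],[[0,-0.04,0],[0,0,0]],[[0,-0.04,0],[0,0,0]]]'

```text
time_s: 30.92
tool_pos: [0.5278, -0.0409, 0.1222]
tcp_rot: [-3.097, 0.517, -0.005]
contact_force: [0.8, -0.0, 0.5]
finger_gap: 0.235
```

Call:
move_arm --steps '[[[0,-0.04,0],[0,0,0]],[[0,-0.04,0],[0,0,0]],[[0,-0.03,0],[0,0,0]],[[0,-0.01,0],[0,0,0]],[[0,0,0],[0,0,0]]]'

```text
time_s: 31.33
tool_pos: [0.5661, 0.0743, 0.1203]
tcp_rot: [-3.1, 0.508, -0.0]
contact_force: [-1.0, -0.7, -0.2]
finger_gap: 0.235
```

```bash
python3 look.py scene .485 -.175 .03 32 12 s24.png; python3 look.py top .485 -.2 .03 40 10 t24.png;  python3 look.py top .485 -.175 .03 22 18 t25.png; python3 -c "
from h import *
im=cv2.imread('pics/raw_t24.png');crop('t',im,proj('top',(.48,-.295,.06)),20,14,'pics/t26.png')
im=cv2.imread('pics/raw_s24.png');crop('s',im,proj('scene',(.48,-.27,.05)),28,12,'pics/s26.png')"
```

```text
[0.5661 0.0743 0.1203] [-0.99 -0.66 -0.22] 0.23526794412929852
scene crop origin 258 214 scale 12.0
[0.5655 0.0719 0.1203] [-0.28 -1.09  0.42] 0.23406511726894166
top crop origin 281 191 scale 10.0
[0.5653 0.0704 0.1203] [-0.22 -1.1   0.05] 0.2293174429903041
top crop origin 289 204 scale 18.0
t crop origin 342 210 scale 14
s crop origin 307 225 scale 12
```

View pics/s24.png

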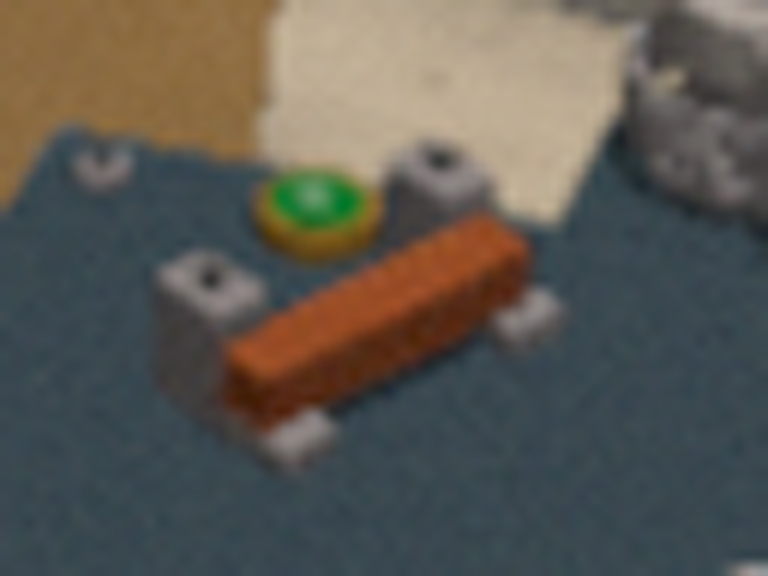

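View pics/t25.png

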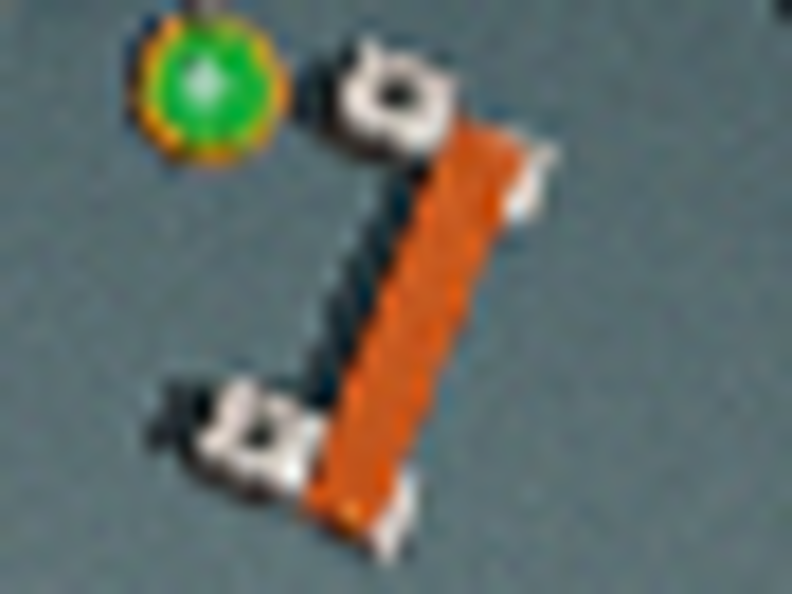

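View pics/s26.png

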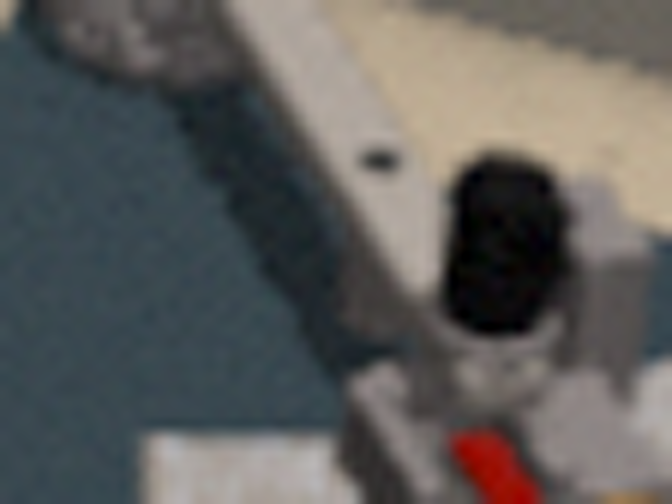

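The bar lies on both ledges and flush against both posts, and the knob still stands over the catch. Last, a numeric check of centring and angle.

```bash
python3 - <<'E'
from h import *
im=cv2.imread('pics/raw_t24.png');h=cv2.cvtColor(im,cv2.COLOR_BGR2HSV)
m=((h[...,0]<14)&(h[...,1]>130)&(h[...,2]>60)).astype(np.uint8)
nn,lab,st,ce=cv2.connectedComponentsWithStats(m)
o=proj('top',(.485,-.175,.03)).astype(int);l=lab[o[1]-3:o[1]+4,o[0]-3:o[0]+4].max()
pts=np.argwhere(lab==l)[:,::-1].astype(float)
W=np.array([atz('top',p,.032) for p in pts])[:,:2]
c=W.mean(0);w,V=np.linalg.eigh(np.cov((W-c).T));d=V[:,1];d=d*np.sign(-d[0])
H=lambda u,v:atz('top',(u/18+289-.5+.5/18,v/18+204-.5+.5/18),.038)[:2]
a,b=H(398,93),H(262,432);u=(b-a)/np.linalg.norm(b-a);mid=(a+b)/2;v=np.array([-u[1],u[0]])
print('n',len(pts),'bar c',c.round(4),'bar deg',np.degrees(np.arctan2(d[1],d[0])).round(2),'anvil deg',np.degrees(np.arctan2(u[1],u[0])).round(2),'dist',np.linalg.norm(b-a).round(4))
print('bar centre rel. posts mid: x',((c-mid)@u).round(4),'y',((c-mid)@v).round(4))
# scene
im=cv2.imread('pics/raw_s24.png');h=cv2.cvtColor(im,cv2.COLOR_BGR2HSV)
S=lambda q:(q[0]/12+258,q[1]/12+214)
e=[atz('scene',S(q),.032)[:2] for q in((235,352),(487,218))] # rear top corners approx
a,b=[atz('scene',S(q),.038)[:2] for q in((440,158),(210,278))]
mm=(e[0]+e[1])/2-(a+b)/2;print('scene x',(mm@u).round(4),np.linalg.norm(e[0]-e[1]).round(4))
s=manip.get_state();print(s['time_s'],s['qd'].round(3),s['contact_force'])
E
```

```text
n 107 bar c [ 0.4832 -0.1736] bar deg 161.49 anvil deg 161.53 dist 0.0523
bar centre rel. posts mid: x 0.0028 y 0.0143
scene x 0.0025 0.0577
31.4833 [ 0.013 -0.002  0.003  0.005 -0.002 -0.003 -0.   ] [0.09925451 0.0003138  0.0744953 ]
```

```bash
python3 - <<'E'
from h import *
c0=np.array([.4845,-.1746]);a=np.radians(161.3);u=np.array([np.cos(a),np.sin(a)]);v=np.array([-u[1],u[0]])
def box(cx,cy,cz,lx,ly,lz):
    q=[]
    for z in(-1,1):
        for x,y in((-1,-1),(1,-1),(1,1),(-1,1)):
            w=c0+u*(cx+x*lx/2)+v*(cy+y*ly/2);q.append([*w,.026+cz+z*lz/2])
    return np.array(q)
E=[(0,1),(1,2),(2,3),(3,0),(4,5),(5,6),(6,7),(7,4),(0,4),(1,5),(2,6),(3,7)]
rows=[]
for n,src,r in(('scene','s24',(30,24)),('top','t24',(25,20))):
    im=cv2.imread(f'pics/raw_{src}.png');k=13;out=[]
    for off in(0,.003):
        o=proj(n,[*c0,.026]).astype(int)-[15,13]
        big=cv2.resize(im[o[1]:o[1]+27,o[0]:o[0]+30],None,fx=k,fy=k,interpolation=cv2.INTER_CUBIC)
        for B,col in((box(off,0,0,.06,.012,.012),(255,255,0)),(box(-.026,2.5e-3,-.006,.012,.017,0),(0,255,0)),(box(.026,2.5e-3,-.006,.012,.017,0),(0,255,0)),(box(.026,-.0135,.012,.012,.015,0),(0,0,255)),(box(-.026,-.0135,.012,.012,.015,0),(0,0,255))):
            p=np.array([(proj(n,q)-o+.5)*k-.5 for q in B]).round().astype(int)
            for i,j in(E if B.ptp(0)[2]>1e-6 else E[:4]) if hasattr(B,'ptp') else (E if np.ptp(B,0)[2]>1e-6 else E[:4]): cv2.line(big,tuple(map(int,p[i])),tuple(map(int,p[j])),col,1)
        out.append(big)
    rows.append(np.hstack(out))
o=np.vstack(rows);cv2.imwrite('pics/fin.png',o[:, :800]);print(o.shape)
E
```

```text
(702, 780, 3)
```

View pics/fin.png

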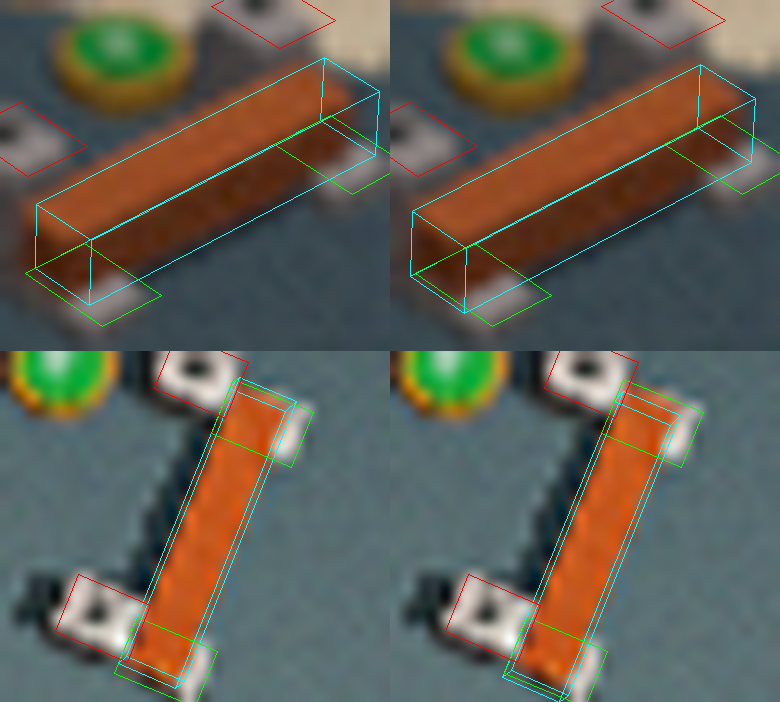

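```bash
python3 -c "
from workcell import manip
print(manip.sign_off())"
```

```text
the job is handed in; nothing more can be done
None
```

The arm is cocked on its catch and the terracotta bar lies on both ledges against both anvils. I handed the job in at about 31.5 s; the hand-in reports no verdict.

**Cocking:**
- I drew the arm back by the knob until it met the buffer lightly, with about 13 N total pull at the knob.
- Easing back, the pull fell to zero at about 1.107 rad, which I took as the catch, and I then let go.
- The first easing-back passes did not catch, because I stopped them just short of the holding place.
- While gripped, the tool showed up to about 20 N of stray vertical force. I relaxed most of it before opening the fingers.

**Placing:** I lowered the bar onto the ledges by feel, with a brief peak of about 14 N. I then pushed it sideways against the anvils with about 6–7 N and let go.

**Last checks:**
- **Position:** The last pictures show the arm still cocked and the bar on both ledges, flush against both posts.
- **Angle:** The bar and the anvils agree to within 0.1° in the top view.
- **Centring:** The estimates disagree, from about +0.5 mm to +2.8 mm off centre; the limit is 5 mm.
- **Clamp:** I never went near the spring clamp, but I took no final measurement of it.

**Disagreement with the text:** The real fingertips end about 25 mm above the reported TCP. I found this in the pictures, confirmed it by touching the table, and allowed for it.

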